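# Change the batch in the ultrasonic cleaner

### The job

Change the batch in the ultrasonic cleaner: lift the finished basket out of the tank and stand it flat in the steel drip tray, then stand the basket waiting under the bench lamp in the tank in its place, and close the tank with the lid from its rest, fully home. Carry the baskets level, set things down without dropping them, do not knock the lamp, and leave everything else on the bench where it is.

Things in the scene. Friction and masses are not known exactly. Their poses are not given: they have to be found in the camera images.
- cleaner: Ultrasonic cleaner, a stainless box 180 (its x) x 230 (its y) x 160 mm high, fixed, with an open, dry tank in the middle, inside 130 (x) x 180 (y), 90 deep with a flat floor; a 25 mm wide flat deck surrounds the tank. Its control panel is on the +y end, which faces the robot. Origin: centre of the underside, z up.
- tank_floor (a point): Centre of the tank's floor, 70 mm above the bench; axes as the cleaner's.
- tank_rim (a point): Centre of the tank's mouth at deck level, 160 mm above the bench; axes as the cleaner's.
- clean_basket: The finished basket, standing in the tank, long side along the tank's. Wire-mesh basket of stainless steel, 100 (its x) x 150 (its y) mm, walls 55 high, four 6 mm feet, rings fixed in it, 0.2 to 0.4 kg. A rigid hoop handle runs from end to end along y over its middle. Origin: centre of the underside of the feet, z up.
- clean_basket_grip (a point): Centre of the grip of its handle, 95 mm above the underside of its feet: a straight black bar along the basket's y, 12 wide (x), 14 high (top at 102) and 80 long; open below it down to the basket's floor.
- next_basket: The waiting basket, standing on the bench below the lamp, its handle pointing roughly towards the robot (either end). Wire-mesh basket of stainless steel, 100 (its x) x 150 (its y) mm, walls 55 high, four 6 mm feet, rings fixed in it, 0.2 to 0.4 kg. A rigid hoop handle runs from end to end along y over its middle. Origin: centre of the underside of the feet, z up.
- next_basket_grip (a point): Centre of the grip of its handle, 95 mm above the underside of its feet: a straight black bar along the basket's y, 12 wide (x), 14 high (top at 102) and 80 long; open below it down to the basket's floor.
- lid: Loose stainless lid of the tank, 0.28 to 0.46 kg: flange 150 (its x) x 200 (its y) mm, 3 thick, that lies on the deck; a skirt 120 x 170 below drops 8 mm into the tank, 5 mm play all round; a hollow dome 22 high above. Fits either way round. Origin: centre of the flange's underside; z towards the handle. At first it leans on its rest at 29 degrees, handle level, face to the robot.
- lid_grip (a point): Centre of the lid's handle, 57 mm from the lid's origin along its z: a straight black bar along the lid's y, 14 x 14 section, 110 long, on two posts 90 apart, 28 clear under it.
- lid_rest: Fixed aluminium easel that holds the lid at 29 degrees: two sloping bars under it and two lips, square to the slope, along its lower edge on the rest's -x side, 16 high over the lid's underside, so the lid comes off along its own z. 150 x 130 mm, 90 high. Origin: on the bench, 62 mm below the lid's origin.
- lamp: Fixed bench lamp. A black LED bar 70 (x) x 240 (y) x 26 mm hangs level, its underside 315 mm above the bench, from 20 mm on the robot's side of the origin to 50 mm beyond it; an arm runs from it away from the robot (+x) at 348 to a post 190 mm beyond the origin on a base 90 x 110. Origin: on the bench below the bar.
- drip_tray: Fixed stainless drip tray with dark slots in its floor, inside 150 (its x) x 200 (its y) mm, floor 6 mm above the bench, rim 21 above the bench. Origin: centre of the underside, z up.
- mould_box: Bystander, fixed: white open box 150 x 190 x 45 with teal rubber moulds, up to 60 high.
- beaker: Bystander: glass beaker, 68 across, 85 high; origin under its centre.
- mould: Bystander: teal rubber mould 45 x 58 x 28.
- brush: Bystander: brush 170 long, lying.
- hammer: Bystander: hammer 220 long, lying.
- bottle: Bystander: white bottle 60 across, 160 high.
- jar: Bystander: amber jar 60 across, 75 high.
- pot: Bystander: white mug 68 across, 70 high.
There are look-alikes about, which are no part of the job. What is shaped like the lid but yellow is not meant.

How it is judged:
By the outcome, as a careful person would: the job done as asked, in the order asked, and still so for the second after the job is handed in, with the robot touching nothing.
It also fails if it takes over 72 s, if anything falls off the work surface, if the arm or the gripper's body presses on something with over 40 N, if the wrist force passes 120 N, or if a joint passes its speed limit or range.

### The arm

A 6-joint arm with a two-finger parallel gripper is mounted at the origin on the work surface. World frame = base frame: x ahead of the robot, y to its left, z up, the work surface at z = 0. Lengths are in mm, angles in rad, forces in N, time in s.
With the tool pointing down it reaches from about 350 to 775 mm from the base axis. Payload 7.3 kg.
Tool frame: the origin (TCP) lies midway between the tips of the shut fingers; the grasp point (between the pads) lies 19 mm behind it; x points along the fingers, y is the direction in which the jaws open and shut, and the axes are right-handed (so a half turn about x gives the same grasp; the last joint's range is limited). The gripper opens to 92 mm and grips with 3 to 60 N. Pads are 19 mm wide; open, the fingers measure 130 mm over their backs; the gripper's body (75 mm by 190 mm) begins 47 mm behind the grasp point.
Start: joints at [-0.146, 0.342, 1.524, -0, 1.275, -0.146], TCP at [525.022, 0.019, 190.741] pointing down, gripper open.
Joint ranges: [-2.53, 2.53], [-0.77, 2.02], [0.04, 2.7], [-1, 4.14], [0.28, 2.66], [-3.11, 3.11]. Speed limits (rad/s): [2.57, 2.57, 3.14, 3.14, 3.14, 3.14].

### API

Orientations are given as [roll, pitch, yaw] about the fixed x, y, z axes, in that order (R = Rz(yaw) Ry(pitch) Rx(roll)).
In Python, from plant import bot gives the robot as it stands. The module is installed in compiled form; this text tells all that it offers.
- The arm moves only by the shell command python3 -m handwheel 'ROWS' [OPENING]. ROWS is JSON, a list that holds one entry, the list of rows, each a list of 4 numbers: the shift along the tool's x, y, z in cm, then the turn about the tool's x in rad. A call has 1 to 8 rows; each row shifts and turns the commanded pose from where the row before left it, along the tool's axes as they then stand; what a row does not reach is not made up. A row lasts 1/12 s, in which the tool goes at most 41.7 mm and 7.16 degrees, less where a joint would pass 70% of its speed; a pose out of reach is approached as far as the arm can. A call is refused whole if a number of a shift passes 4.17 or a number of a turn 0.125, either way. A call with a gripper value outside its range is refused whole. OPENING is the opening, from 0 (shut) to 1 (fully open), set as the call begins (- or left out, the last holds). The fingers move at their own pace and stop on an object; the grip force is fixed at half the most. Time passes only in rows, so rows that do not move let the fingers close. It gives the time, the measured TCP pose, the force and the opening at its end, in the units of the state.
- bot.get_obs(): the state, without advancing time (a new reading comes with each control period).
- bot.capture(name): name is "scene" or "side" or "wrist"; returns (picture, depth): 480x640x3 uint8, red, green, blue; 480x640 float32, mm along the optical axis (not along the pixel's ray), 0 where there is no reading.
- bot.camera_model(name): a dict with "fx", "fy", "cx", "cy" (pixels), "position" and "rotation" of the camera in the world. Camera axes: x right, y down, z forward; pixel columns grow to the right and rows downward; lengths in mm; the calibration is good to about 2 mm. A picture is of the moment at which its call begins: read the wrist's pose just before it. camera_model takes no time and is no camera call; for the wrist camera it gives the pose at the moment of the call.
- bot.close_job(): hands the job in, once; it reports no verdict.
Trained networks look in the newest picture that a camera, given by its name, has taken for a name from the list of things; names that differ only in an ending like _2 or _b are one class to them, and where a whole thing is asked for, a point or a joint stands for the part that bears it (a point fixed in the world has none). Each returns a list of dicts, best first, with "conf" (0 to 1); they miss things now and then, are a little off and sometimes report something else, mostly with a low value. They report only what shows in the picture. A call takes as long as a camera call. They do not tell look-alikes from the thing itself.
- bot.find_in(camera, label): "bbox" ([left, top, width, height] in pixels, round what is visible of it).
- bot.spot_point(camera, label): "point" ([column, row] in pixels: a listed point, or the origin of a listed thing).
The state is a dict: "time": time; "joint_positions": joint angles; "dq": joint speeds; "tau": joint torques, N m; "tool_pos": TCP position; "tcp_rot": TCP orientation; "contact_force": force on the tool from outside, world axes, zero at the start; "moment": the same for the moment, N m; "grip_width": finger opening in mm.
Only numpy, scipy, OpenCV 4.12 (cv2) and the standard library are available. Lean on these libraries where they do the work, as an engineer would, in place of code of your own. Each camera call takes 0.05 s, during which the arm holds its last target.

## Working session

There is one attempt and no reset: what is moved stays moved. The work goes in short steps, Python scripts to look and compute and a shell command to move; the robot and the scene stay as the last step left them, time stands still between calls to the robot, and variables do not carry over. Pictures are saved under pics/ and viewed, and the job is handed in when it is done.

```bash
mkdir -p pics; ls; cat > h.py <<'E'
import numpy as np, cv2
from plant import bot
def cap(cam,name):
    p,d=bot.capture(cam); cv2.imwrite(f'pics/{name}.png',p[:,:,::-1]); np.save(f'pics/{name}_d.npy',d)
    m=bot.camera_model(cam); np.save(f'pics/{name}_m.npy',m,allow_pickle=True); return p,d,m
def w(m,u,v,z):
    c=np.array([(u-m['cx'])/m['fx']*z,(v-m['cy'])/m['fy']*z,z]); return np.array(m['rotation'])@c+np.array(m['position'])
def wz(m,u,v,h):
    r=np.array(m['rotation'])@np.array([(u-m['cx'])/m['fx'],(v-m['cy'])/m['fy'],1.]); p=np.array(m['position']); return p+r*(h-p[2])/r[2]
def cloud(d,m):
    v,u=np.mgrid[0:480,0:640]; c=np.stack([(u-m['cx'])/m['fx']*d,(v-m['cy'])/m['fy']*d,d],-1)
    return c@np.array(m['rotation']).T+np.array(m['position'])
E
python3 - <<'E'
from h import *
np.set_printoptions(precision=2,suppress=True)
print(bot.get_obs())
for c in ('scene','side','wrist'):
    p,d,m=cap(c,c+'0'); print(c,m)
E
```

```text
pics
{'time': 0.0, 'joint_positions': array([-0.15,  0.34,  1.53,  0.  ,  1.28, -0.15]), 'dq': array([-0., -0., -0., -0., -0.,  0.]), 'tau': array([  0.  , -43.12, -24.42,   0.07,   0.06,  -0.  ]), 'tool_pos': array([524.54,   0.09, 190.02]), 'tcp_rot': array([-1.73,  1.57,  2.98]), 'contact_force': array([ 0.59,  0.84, -0.7 ]), 'moment': array([-0.  , -0.02, -0.02]), 'grip_width': 92.10681981114782}
scene {'fx': 464.7475327197313, 'fy': 464.7475327197313, 'cx': 309.5185828102252, 'cy': 239.96362012633432, 'position': array([1506.66, -497.39,  810.16]), 'rotation': array([-2.11, -0.01,  1.14])}
side {'fx': 558.3089261249488, 'fy': 558.3089261249488, 'cx': 322.2522089775667, 'cy': 235.15745305275112, 'position': array([151.11, 986.57, 843.09]), 'rotation': array([-2.17, -0.01, -2.79])}
wrist {'fx': 427.1311333914066, 'fy': 427.1311333914066, 'cx': 313.59996998850744, 'cy': 239.91040360021233, 'position': array([524.22,  79.02, 384.45]), 'rotation': array([ 2.85,  0.  , -0.  ])}
```

```bash
cat > h.py <<'E'
import numpy as np, cv2
from scipy.spatial.transform import Rotation as Ro
from plant import bot
np.set_printoptions(precision=2,suppress=True)
def RR(r): return Ro.from_euler('xyz',r).as_matrix()
def cap(cam,name):
    m=dict(bot.camera_model(cam)); m['R']=RR(m['rotation'])
    p,d=bot.capture(cam); cv2.imwrite(f'pics/{name}.png',p[:,:,::-1]); np.save(f'pics/{name}_d.npy',d)
    np.save(f'pics/{name}_m.npy',m,allow_pickle=True); return p,d,m
def load(name): return cv2.imread(f'pics/{name}.png'),np.load(f'pics/{name}_d.npy'),np.load(f'pics/{name}_m.npy',allow_pickle=True).item()
def w(m,u,v,z):
    c=np.array([(u-m['cx'])/m['fx']*z,(v-m['cy'])/m['fy']*z,z]); return m['R']@c+np.array(m['position'])
def wz(m,u,v,h):
    r=m['R']@np.array([(u-m['cx'])/m['fx'],(v-m['cy'])/m['fy'],1.]); p=np.array(m['position']); return p+r*(h-p[2])/r[2]
def cloud(d,m):
    v,u=np.mgrid[0:480,0:640]; c=np.stack([(u-m['cx'])/m['fx']*d,(v-m['cy'])/m['fy']*d,d],-1)
    return c@m['R'].T+np.array(m['position'])
def proj(m,P):
    c=m['R'].T@(np.array(P)-np.array(m['position'])); return c[0]/c[2]*m['fx']+m['cx'],c[1]/c[2]*m['fy']+m['cy'],c[2]
E
python3 - <<'E'
from h import *
o=bot.get_obs(); print(RR(o['tcp_rot']))
for c in ('scene','side','wrist'):
    p,d,m=cap(c,c+'0')
    for l in ('clean_basket_grip','next_basket_grip','lid_grip','lid','tank_rim','tank_floor','cleaner','lamp','drip_tray','lid_rest'):
        r=bot.spot_point(c,l)
        print(c,l,[(np.round(x['point']),round(x['conf'],2)) for x in r][:4])
E
```

```text
[[-0.  1.  0.]
 [ 0.  0. -1.]
 [-1. -0. -0.]]
scene clean_basket_grip [(array([349., 251.]), 0.82), (array([220., 292.]), 0.68)]
scene next_basket_grip [(array([415., 252.]), 0.92), (array([236., 289.]), 0.39), (array([343., 300.]), 0.29), (array([405., 324.]), 0.28)]
scene lid_grip [(array([191., 248.]), 0.97), (array([221., 294.]), 0.78)]
scene lid [(array([345., 298.]), 0.73), (array([230., 317.]), 0.67), (array([190., 239.]), 0.59)]
scene tank_rim [(array([346., 249.]), 0.56)]
scene tank_floor [(array([341., 282.]), 0.72)]
scene cleaner [(array([345., 301.]), 0.73)]
scene lamp [(array([348., 253.]), 0.43)]
scene drip_tray [(array([374., 252.]), 0.73)]
scene lid_rest [(array([229., 335.]), 0.65), (array([349., 252.]), 0.45)]
side clean_basket_grip [(array([268., 217.]), 0.76)]
side next_basket_grip [(array([229., 316.]), 0.69)]
side lid_grip [(array([473., 239.]), 0.92), (array([331., 173.]), 0.72)]
side lid [(array([320., 190.]), 0.84), (array([476., 224.]), 0.57)]
side tank_rim [(array([265., 221.]), 0.56)]
side tank_floor [(array([267., 253.]), 0.76), (array([332., 173.]), 0.28)]
side cleaner [(array([227., 315.]), 0.74), (array([269., 274.]), 0.56)]
side lamp []
side drip_tray [(array([319., 366.]), 0.93), (array([219., 249.]), 0.58)]
side lid_rest [(array([320., 211.]), 0.6)]
wrist clean_basket_grip [(array([507., 210.]), 0.82), (array([159., 160.]), 0.47)]
wrist next_basket_grip [(array([160., 161.]), 0.68)]
wrist lid_grip [(array([225., 412.]), 0.73)]
wrist lid []
wrist tank_rim [(array([494., 210.]), 0.57)]
wrist tank_floor [(array([444., 182.]), 0.86)]
wrist cleaner [(array([422., 166.]), 0.98)]
wrist lamp []
wrist drip_tray []
wrist lid_rest []
```

View pics/scene0.png

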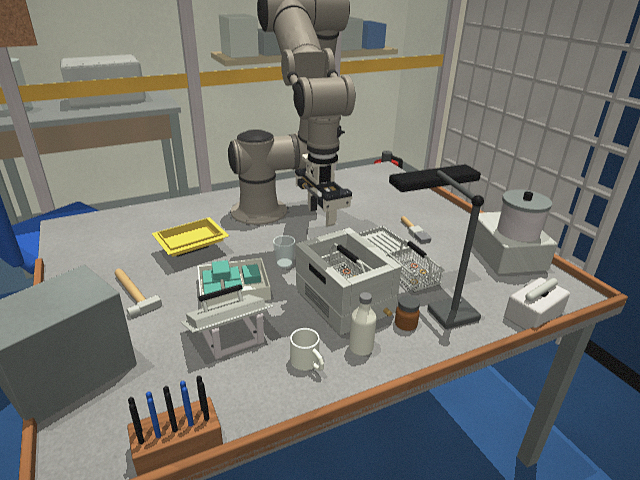

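View pics/side0.png

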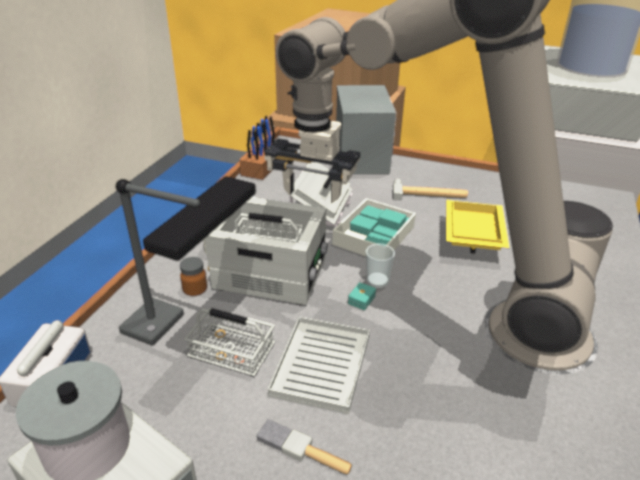

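View pics/wrist0.png

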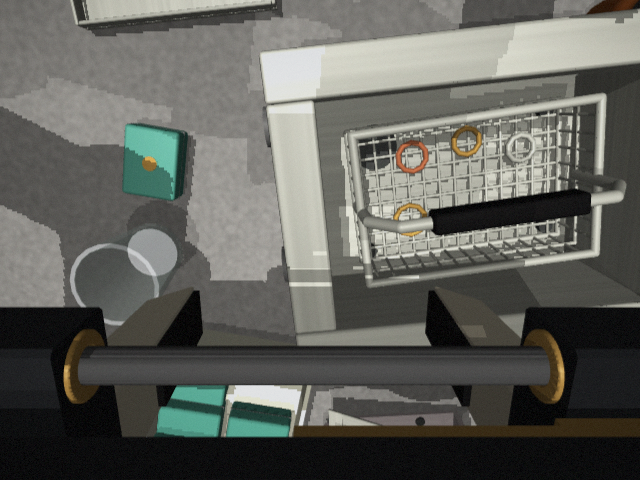

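```bash
python3 - <<'E'
from h import *
print(bot.get_obs()['time'])
# heights map top-down from all cameras
pts=[];cols=[]
for n in ('scene0','side0','wrist0'):
    im,d,m=load(n); P=cloud(d,m); ok=(d>0)
    if n=='wrist0': ok[300:]=False
    pts.append(P[ok]);cols.append(im[ok])
# per-cam top-down colour images with x up? u = y-left, v = x
for i,n in enumerate(('scene0','side0','wrist0')):
    P=pts[i];C=cols[i]
    s=1.0
    W=np.zeros((600,800,3),np.uint8); Z=np.full((600,800),-1e9)
    u=((400-P[:,1])*1.0).astype(int); v=((850-P[:,0])).astype(int)
    ok=(u>=0)&(u<800)&(v>=0)&(v<600)&(P[:,2]<340)&(P[:,2]>-20)
    o=np.argsort(P[ok][:,2]); W[v[ok][o],u[ok][o]]=C[ok][o]
    cv2.imwrite(f'pics/top_{n}.png',W)
def near(n,u,v,k=1):
    im,d,m=load(n); q=d[v-k:v+k+1,u-k:u+k+1]; q=q[q>0]; return w(m,u,v,np.median(q)) if len(q) else None
for n,u,v in [('scene0',349,251),('scene0',415,252),('scene0',220,292),('scene0',374,252),('side0',268,217),('side0',229,316),('side0',319,366),('side0',331,173),('wrist0',507,210)]:
    print(n,u,v,near(n,u,v))
E
```

```text
1.8
scene0 349 251 [627.27  29.79 170.58]
scene0 415 252 [530.06 328.3   35.14]
scene0 220 292 [ 590.42 -306.54  116.38]
scene0 374 252 [643.11  96.66 159.59]
side0 268 217 [618.38  31.12 171.45]
side0 229 316 [588.18 285.58 101.28]
side0 319 366 [409.76 261.55   5.66]
side0 331 173 [470.28  36.41 313.53]
wrist0 507 210 [622.88  30.82 172.19]
```

View pics/top_side0.png

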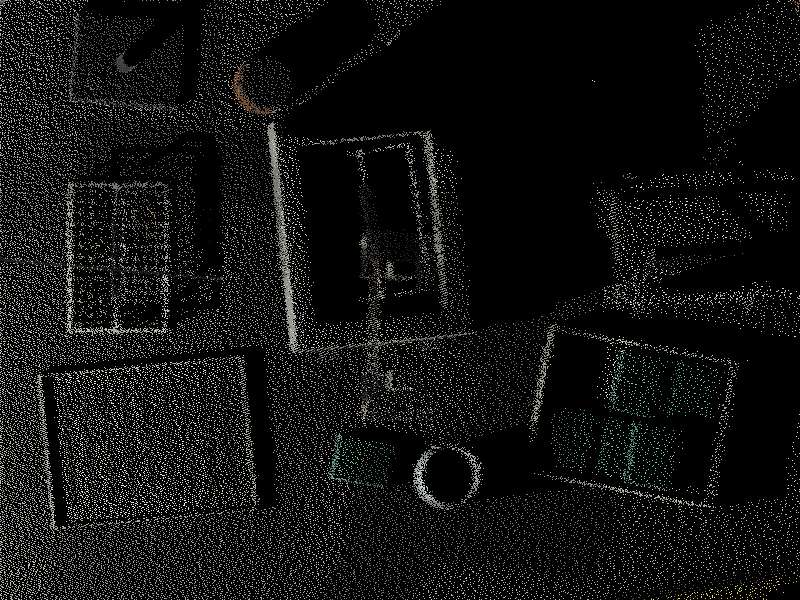

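View pics/top_scene0.png

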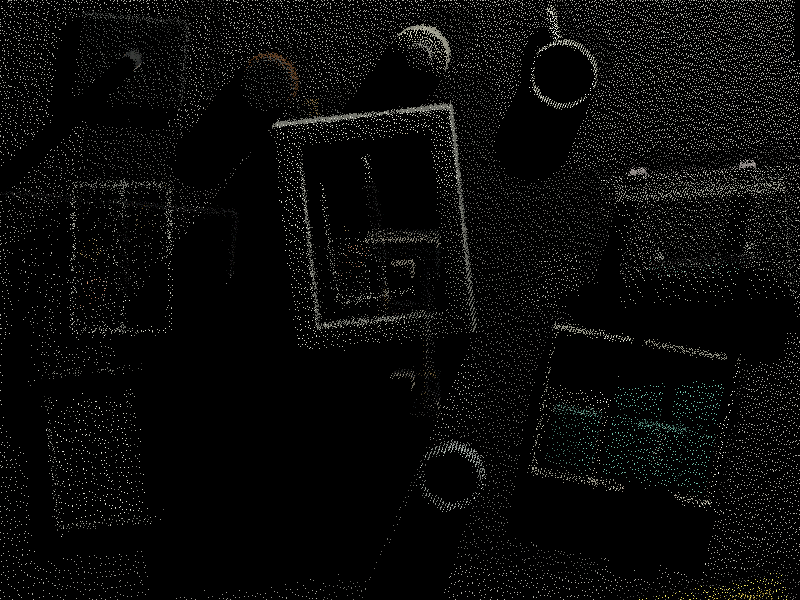

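```bash
python3 - <<'E'
from h import *
P=[];C=[]
for n in ('scene0','side0'):
    im,d,m=load(n); Q=cloud(d,m); ok=d>0; P.append(Q[ok]);C.append(im[ok])
for i in range(2):
    Q=P[i]; k=(Q[:,2]>300)&(Q[:,2]<365)&(Q[:,1]>120)&(Q[:,0]>480)&(Q[:,0]<900)&(Q[:,1]<500)
    L=Q[k]; print('lamp n',len(L),L.min(0),L.max(0))
    b=L[(L[:,2]>330)&(L[:,2]<345)]; print(np.percentile(b,[1,5,50,95,99],axis=0))
    if len(b): print(cv2.minAreaRect(b[:,:2].astype(np.float32)))
    k=(Q[:,2]>45)&(Q[:,2]<70)&(Q[:,1]>180)&(Q[:,1]<370)&(Q[:,0]>490)&(Q[:,0]<700); b=Q[k]; b=b[(abs(b[:,2]-58)<8)]
    print('basket rim',len(b),cv2.minAreaRect(b[:,:2].astype(np.float32)),np.percentile(b,[1,50,99],axis=0))
    k=(Q[:,2]>95)&(Q[:,2]<110)&(Q[:,1]>220)&(Q[:,1]<340)&(Q[:,0]>490)&(Q[:,0]<700); b=Q[k]
    if len(b)>5: print('grip',len(b),cv2.minAreaRect(b[:,:2].astype(np.float32)),b[:,2].max())
    k=(Q[:,2]>150)&(Q[:,2]<166)&(Q[:,1]>-120)&(Q[:,1]<160)&(Q[:,0]>460)&(Q[:,0]<780); b=Q[k]
    print('deck',len(b),cv2.minAreaRect(b[:,:2].astype(np.float32)),np.median(b[:,2]))
    k=(Q[:,2]>15)&(Q[:,2]<26)&(Q[:,1]>120)&(Q[:,1]<390)&(Q[:,0]>310)&(Q[:,0]<510); b=Q[k]
    print('tray',len(b),cv2.minAreaRect(b[:,:2].astype(np.float32)))
E
for n in scene0 side0; do :; done
python3 - <<'E'
import cv2
a=cv2.imread('pics/side0.png')
cv2.imwrite('pics/side0_c.png',cv2.resize(a[140:400,100:420],None,fx=2.4,fy=2.2,interpolation=cv2.INTER_CUBIC))
b=cv2.imread('pics/scene0.png')
cv2.imwrite('pics/scene0_c.png',cv2.resize(b[220:380,150:470],None,fx=2.4,fy=2.4,interpolation=cv2.INTER_CUBIC))
E
```

```text
lamp n 1942 [566.48 161.06 300.62] [802.89 401.08 355.55]
[[577.05 164.6  330.36]
 [585.5  168.76 331.83]
 [630.72 265.02 341.35]
 [768.39 386.34 343.36]
 [799.28 396.86 344.45]]
((689.86572265625, 276.24273681640625), (239.86883544921875, 226.6444091796875), 84.69601440429688)
basket rim 212 ((593.2562866210938, 277.0789794921875), (157.05955505371094, 102.86872863769531), 1.5842996835708618) [[515.1  227.49  50.32]
 [624.56 262.26  55.04]
 [669.93 327.47  64.32]]
grip 111 ((595.2798461914062, 277.35003662109375), (17.127662658691406, 118.20092010498047), 89.5553970336914) 104.52589974513819
deck 2046 ((621.3568725585938, 25.681411743164062), (235.91278076171875, 185.3416748046875), 5.640830993652344) 159.4935019215581
tray 108 ((400.7294921875, 300.789306640625), (162.25221252441406, 108.74562072753906), 8.510747909545898)
lamp n 5011 [568.44 167.58 300.08] [801.18 411.8  356.82]
[[572.27 176.3  330.57]
 [577.74 189.49 332.94]
 [610.23 308.02 341.44]
 [660.75 404.67 343.31]
 [784.62 408.02 344.38]]
((689.4168090820312, 282.2231140136719), (241.95477294921875, 223.343994140625), 85.00008392333984)
basket rim 507 ((591.8785400390625, 282.1270446777344), (103.9992904663086, 153.5961151123047), 89.97233581542969) [[516.51 232.17  50.47]
 [567.95 311.24  54.65]
 [667.91 333.73  64.39]]
grip 300 ((591.4632568359375, 282.5868225097656), (120.4419937133789, 14.285858154296875), 0.6367650032043457) 104.28789562951181
deck 2293 ((617.1527099609375, 29.099876403808594), (226.3312225341797, 189.54898071289062), 4.7155866622924805) 159.2171608380927
tray 745 ((408.5712890625, 252.01197814941406), (157.1267852783203, 211.12908935546875), 5.540838718414307)
```

View pics/scene0_c.png

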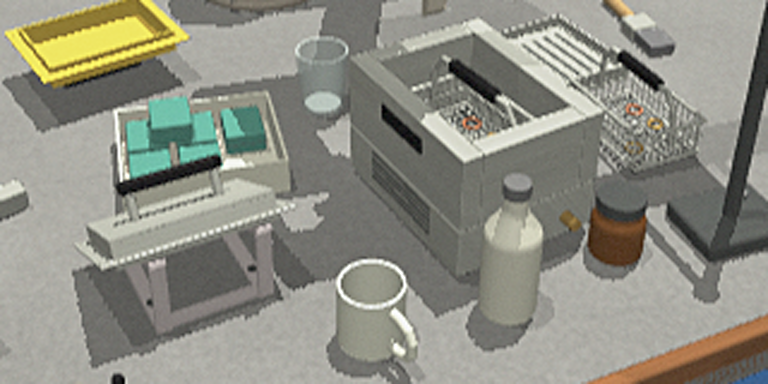

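View pics/side0_c.png

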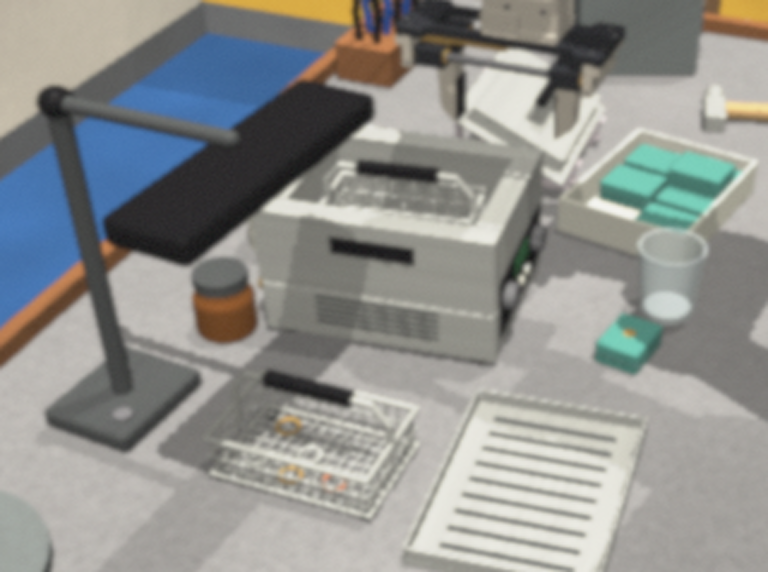

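```bash
python3 - <<'E'
from h import *
for n in ('scene0','side0'):
    im,d,m=load(n); Q=cloud(d,m)[d>0]
    k=(Q[:,2]>180)&(abs(Q[:,0]-525)<130)&(abs(Q[:,1])<160); Q=Q[k]
    print(n)
    for z in range(180,640,20):
        b=Q[(Q[:,2]>=z)&(Q[:,2]<z+20)]
        if len(b)>5: print(z-190,len(b),'x',np.percentile(b[:,0],[1,50,99])-525,'y',np.percentile(b[:,1],[1,50,99]))
E
```

```text
scene0
30 60 x [-61.43 -47.34  60.81] y [-13.97  -7.21   6.44]
50 128 x [-59.7   54.08  64.93] y [-14.99  -7.01   7.51]
70 113 x [-61.1   54.21  65.47] y [-14.44  -6.93   8.98]
90 138 x [-81.81  83.38  88.58] y [-39.13  -9.7   33.11]
110 402 x [-83.85  54.18  93.08] y [-40.24 -28.96  31.23]
130 654 x [-90.09  47.14  95.68] y [-39.37 -14.64  31.41]
150 223 x [-51.49  11.63  17.57] y [-28.18 -16.31  23.4 ]
170 171 x [-50.21  11.37  18.33] y [-26.47  -8.89  19.1 ]
190 193 x [-48.57  15.15  37.53] y [-40.15 -29.06  28.48]
210 210 x [-20.71  24.61  36.8 ] y [-40.21 -16.38  31.9 ]
230 263 x [-14.85  31.03  40.8 ] y [-42.16 -19.6   27.62]
250 263 x [-7.23 30.5  39.06] y [-41.08 -18.65  27.45]
270 279 x [-8.6  31.02 38.84] y [-40.51 -15.71  31.52]
290 257 x [-9.57 30.99 40.41] y [-43.03 -20.21  28.12]
310 397 x [-14.63  25.89  44.03] y [-67.68 -13.08  47.99]
330 474 x [-15.26  36.09  52.47] y [-72.82 -19.95  48.59]
350 591 x [-124.97   37.57   52.05] y [-73.77 -24.42  47.65]
370 818 x [-127.62   26.47   47.69] y [-71.27 -19.93  62.51]
390 619 x [-129.84   -6.28   31.35] y [-63.34  12.5   66.
[... 643 characters left out ...]
39.26]
210 322 x [-36.41 -10.97  34.5 ] y [-15.95  26.12  38.36]
230 390 x [-39.77 -13.76  32.58] y [-7.9  32.64 42.08]
250 391 x [-38.24 -14.6   31.48] y [-5.65 32.27 39.71]
270 437 x [-37.81 -10.33  34.  ] y [-1.96 33.05 39.91]
290 336 x [-40.59 -17.67  29.61] y [-2.86 31.7  41.41]
310 467 x [-41.3  -17.98  38.9 ] y [-42.8   54.93  67.31]
330 582 x [-47.26 -14.59  49.34] y [-40.75  63.91  72.61]
350 700 x [-128.05  -13.91   50.48] y [-27.76  67.8   79.42]
370 1464 x [-127.47  -35.67   42.34] y [-45.24  64.29  79.83]
390 907 x [-128.83  -17.43   28.85] y [-52.04  55.46  80.21]
410 252 x [-129.69 -112.48  -91.26] y [69.69 76.68 81.25]
430 108 x [-129.93 -122.82 -105.18] y [27.86 75.34 80.86]
```

```bash
python3 - <<'E'
import cv2
a=cv2.imread('pics/side0.png')
cv2.imwrite('pics/side0_g.png',cv2.resize(a[0:230,230:420],None,fx=2.6,fy=2.6,interpolation=cv2.INTER_CUBIC))
E
```

```text
(no output)
```

View pics/side0_g.png

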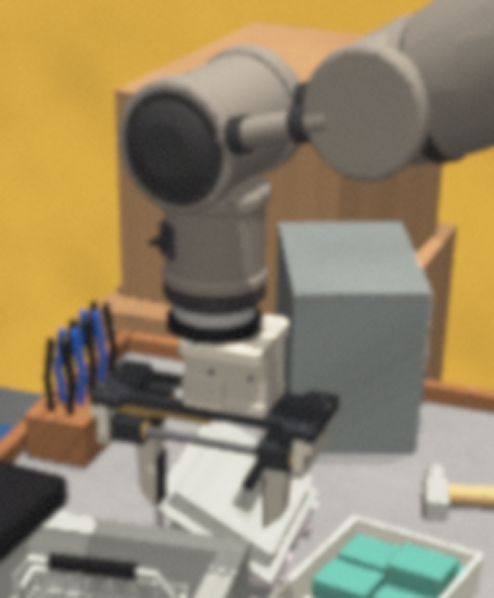

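```bash
python3 - <<'E'
from h import *
for n in ('scene0','side0'):
    im,d,m=load(n); ok=d>0; Q=cloud(d,m)[ok]; c=im[ok]
    yc=282 if n=='side0' else 278
    k=(abs(Q[:,1]-yc)<9)&(Q[:,2]>40)&(Q[:,2]<120)&(Q[:,0]>500)&(Q[:,0]<690); b=Q[k]; cc=c[k]
    for x in range(505,685,6):
        s=(b[:,0]>=x)&(b[:,0]<x+6)
        if s.sum(): print(n,x,s.sum(),'zmax',np.sort(b[s][:,2])[-3:], 'y',np.median(b[s][:,1][b[s][:,2]>70]), 'col',cc[s][np.argmax(b[s][:,2])])
    k=(Q[:,2]>318)&(Q[:,2]<346)&(Q[:,1]>150)&(Q[:,1]<420)&(Q[:,0]>540)&(Q[:,0]<680); b=Q[k]
    for y in range(160,420,20):
        s=(b[:,1]>=y)&(b[:,1]<y+20)
        if s.sum()>5: print('lamp y',y,s.sum(),np.percentile(b[s][:,0],[1,99]))
E
```

```text
scene0 511 2 zmax [42.57 62.19] y nan col [110 120 119]
scene0 517 20 zmax [64.42 73.22 78.17] y 276.5864990259588 col [92 97 97]
scene0 523 13 zmax [82.77 84.8  89.62] y 277.652071208411 col [166 179 178]
scene0 529 2 zmax [89.27 90.19] y 275.499625852432 col [85 91 91]
scene0 535 5 zmax [95.25 98.49 99.45] y 278.78170870289586 col [197 210 207]
scene0 541 2 zmax [95.42 97.93] y 276.6480322766876 col [208 223 221]
scene0 547 2 zmax [ 98.01 102.34] y 275.60598352255585 col [225 235 234]
scene0 553 8 zmax [ 99.73 102.2  103.11] y 274.3890743141879 col [66 67 68]
scene0 559 8 zmax [100.83 104.02 104.11] y 276.3218734836656 col [136 141 141]
scene0 565 10 zmax [102.28 103.32 104.01] y 274.7614790309237 col [38 35 35]
scene0 571 8 zmax [101.63 102.78 103.41] y 274.0036247821993 col [40 39 42]
scene0 577 7 zmax [101.65 102.88 102.9 ] y 274.714783612262 col [71 72 70]
scene0 583 13 zmax [102.59 103.36 103.6 ] y 276.18124072122424 col [27 25 29]
scene0 589 10 zmax [101.22 102.73 103.09] y 274.3940141894744 col [39 36 36]
scene0 595 7 zmax [101.67 101.84 102.61] y 275.8099536395286 col [69 7
[... 3102 characters left out ...]
 y 283.62284438342414 col [121 126 127]
side0 655 16 zmax [85.86 86.63 87.22] y 283.61315083445334 col [114 120 120]
side0 661 53 zmax [77.82 79.27 80.29] y 285.3025356321747 col [114 119 121]
side0 667 1 zmax [53.61] y nan col [117 123 123]
lamp y 160 87 [570.05 635.11]
lamp y 180 253 [570.01 638.86]
lamp y 200 262 [571.11 640.01]
lamp y 220 276 [573.2  640.62]
lamp y 240 294 [575.32 643.1 ]
lamp y 260 268 [576.62 639.75]
lamp y 280 324 [578.63 672.69]
lamp y 300 333 [580.21 649.32]
lamp y 320 352 [582.44 650.79]
lamp y 340 366 [584.12 651.5 ]
lamp y 360 385 [585.91 652.99]
lamp y 380 413 [587.3  656.63]
lamp y 400 518 [589.76 656.54]
  return _methods._mean(a, axis=axis, dtype=dtype,
  ret = ret.dtype.type(ret / rcount)
```

```bash
python3 - <<'E'
from h import *
im,d,m=load('wrist0'); Q=cloud(d,m)
hsv=cv2.cvtColor(im,cv2.COLOR_BGR2HSV)
mask=(d>0)&(Q[...,2]>160)&(Q[...,2]<180)&(im.max(2)<70); mask[300:]=False; mask[:,:400]=False
b=Q[mask]; print(len(b),b.min(0),b.max(0)); r=cv2.minAreaRect(b[:,:2].astype(np.float32)); print('bar wrist',r)
c=b[:,:2]-b[:,:2].mean(0); u,s,vt=np.linalg.svd(c,full_matrices=False); print('mean',b.mean(0),'dir',np.degrees(np.arctan2(vt[0,1],vt[0,0])))
# deck from wrist
k=(d>0)&(Q[...,2]>154)&(Q[...,2]<166); k[290:]=False; k&=im.min(2)>110
b=Q[k]; print('deck z',np.median(b[:,2]), len(b)); 
for n,(lo,hi) in {'scene0':((500,650),(-40,100)),'side0':((500,650),(-40,100))}.items():
    im,d,m=load(n); Q=cloud(d,m)
    mask=(d>0)&(Q[...,2]>163)&(Q[...,2]<180)&(im.max(2)<75)&(Q[...,0]>560)&(Q[...,0]<700)&(abs(Q[...,1]-30)<30)
    b=Q[mask]; c=b[:,:2]-b[:,:2].mean(0); u,s,vt=np.linalg.svd(c,full_matrices=False); print(n,len(b),'bar',b.min(0),b.max(0),b.mean(0),np.degrees(np.arctan2(vt[0,1],vt[0,0])))
    # tray & free area
    if n=='side0':
        F=Q[(d>0)&(Q[...,2]>8)&(Q[...,2]<300)&(Q[...,0]>420)&(Q[...,0]<680)&(Q[...,1]>345)&(Q[...,1]<520)]
        print('obst',len(F)); 
        if len(F): print(F.min(0),F.max(0))
        B=Q[(d>0)&(Q[...,0]>420)&(Q[...,0]<680)&(Q[...,1]>345)&(Q[...,1]<520)]; print(np.percentile(B[:,2],[1,50,99]))
E
```

```text
4218 [584.82  17.56 160.06] [683.34  40.73 174.24]
bar wrist ((634.5382080078125, 30.192262649536133), (99.62328338623047, 12.796337127685547), 8.270832061767578)
mean [625.36  30.03 170.89] dir -171.4862907185813
deck z 160.13016885786467 28403
scene0 117 bar [591.12  12.92 163.33] [667.24  35.92 175.06] [630.57  22.42 169.65] 9.593606848475186
side0 173 bar [588.6   19.02 163.04] [663.66  40.41 175.98] [624.79  31.18 169.2 ] -172.01839993959368
obst 570
[420.03 345.19   8.  ] [476.85 462.95  25.13]
[ -3.93   0.05 342.65]
```

```bash
python3 -m handwheel '[[[-1,0,0,-0.123],[-1,0,0,-0.123],[-1,0,0,-0.123],[-1,0,0,-0.123],[0,0,0,-0.123],[0,0,0,-0.123],[0,0,0,-0.123],[0,0,0,-0.123]]]' 0.45; python3 -m handwheel '[[[0,0,0,-0.123],[0,0,0,-0.123],[0,0,0,-0.123],[0,0,0,-0.123],[0,0,0,-0.123],[0,0,0,-0.12],[0,0,0,0]]]'
```

```text
time: 2.47
tool_pos: [525.0, 0.0, 230.8]
tcp_rot: [0.449, 1.571, -0.131]
contact_force: [1.2, 0.5, 0.1]
grip_width: 44.0
time: 3.05
tool_pos: [525.0, 0.0, 230.7]
tcp_rot: [-0.794, 1.571, -0.642]
contact_force: [-0.3, -0.3, -0.2]
grip_width: 41.3
```

```bash
cat >> h.py <<'E'
def st():
    o=bot.get_obs(); R=RR(o['tcp_rot']); print('t',round(o['time'],2),'pos',o['tool_pos'],'yawY',round(np.degrees(np.arctan2(R[1,1],R[0,1])),2),'tilt',R[:,0],'F',o['contact_force'],'grip',round(o['grip_width'],1),'q',o['joint_positions']); return o,R
def togo(target,yaw=None):
    o,R=st(); print('tool shift cm',R.T@(np.array(target)-o['tool_pos'])/10)
    if yaw is not None:
        a=np.degrees(np.arctan2(R[1,1],R[0,1])); print('turn rad',-np.radians((yaw-a+180)%360-180))
E
python3 -c "
from h import *
togo([625.5,29.5,200],98.5)"
```

```text
t 3.05 pos [525.     0.   230.74] yawY 98.74 tilt [ 0. -0. -1.] F [-0.31 -0.35 -0.22] grip 41.3 q [-0.15  0.31  1.45 -0.    1.37 -1.87]
tool shift cm [ 3.07  1.39 10.38]
turn rad 0.004154709366160006
```

```bash
python3 -m handwheel '[[[0.5,0.35,2.6,0],[0.5,0.35,2.6,0],[1,0.35,2.6,0],[1,0.34,2.58,0],[0,0,0,0]]]'; python3 - <<'E'
from h import *
togo([625.5,29.5,146],98.5)
p,d,m=cap('wrist','wrist1'); cap('side','side1'); print(bot.spot_point('wrist','clean_basket_grip'))
im=cv2.imread('pics/wrist1.png'); 
for s in(-40,40):
    a=np.radians(8.5); print(proj(m,[625.5+s*np.cos(a),29.5+s*np.sin(a),172]))
E
```

```text
time: 3.47
tool_pos: [627.6, 30.2, 197.0]
tcp_rot: [2.72, 1.568, 2.865]
contact_force: [-2.1, 0.1, -0.9]
grip_width: 41.5
t 3.47 pos [627.62  30.24 197.  ] yawY 98.31 tilt [-0.  0. -1.] F [-2.12  0.07 -0.91] grip 41.5 q [-0.07  0.53  1.2   0.    1.41 -1.79]
tool shift cm [ 5.1  -0.05 -0.21]
turn rad -0.003309181182224616
[{'point': [308.5, 254.3], 'conf': 0.64}]
(np.float64(310.54461477630446), np.float64(185.07295860113027), np.float64(220.55552050402972))
(np.float64(311.3076812571655), np.float64(324.73047499851634), np.float64(243.43576451256146))
```

View pics/wrist1.png

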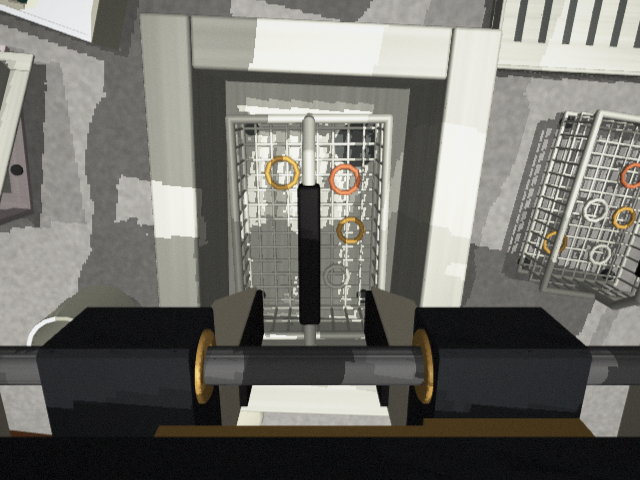

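```bash
python3 -m handwheel '[[[1.2,0,-0.1,0],[1.3,0,-0.1,0],[1.3,0,0,0],[1.3,0,0,0],[0,0,0,0]]]'; python3 -m handwheel '[[[0,0,0,0],[0,0,0,0],[0,0,0,0],[0,0,0,0],[0,0,0,0],[0,0,0,0]]]' 0; python3 -m handwheel '[[[-0.4,0,0,0],[-0.6,0,0,0],[-0.5,0,0,0],[0,0,0,0]]]'; python3 -c "
from h import *
st()"
```

```text
time: 4.03
tool_pos: [621.6, 28.5, 148.4]
tcp_rot: [2.952, 1.567, 3.098]
contact_force: [-0.2, 0.7, 0.1]
grip_width: 41.0
time: 4.53
tool_pos: [623.8, 28.8, 150.1]
tcp_rot: [-0.239, 1.57, -0.091]
contact_force: [-0.4, 0.0, -0.5]
grip_width: 5.8
time: 4.87
tool_pos: [624.5, 28.8, 166.5]
tcp_rot: [-0.229, 1.568, -0.08]
contact_force: [0.1, 0.4, -0.4]
grip_width: 0.4
t 4.87 pos [624.52  28.76 166.51] yawY 98.49 tilt [ 0. -0. -1.] F [ 0.05  0.43 -0.36] grip 0.4 q [-0.08  0.54  1.27 -0.    1.33 -1.8 ]
```

```bash
python3 - <<'E'
from h import *
cap('wrist','wrist2'); cap('side','side2');cap('scene','scene2')
st()
a=cv2.imread('pics/side2.png')[100:330,160:400]; b=cv2.imread('pics/scene2.png')[160:340,270:470]
cv2.imwrite('pics/c2.png',np.hstack([cv2.resize(a,(400,383)),cv2.resize(b,(400,383))]))
E
```

```text
t 5.02 pos [623.66  28.82 164.83] yawY 98.49 tilt [ 0. -0. -1.] F [ 0.32  1.05 -0.45] grip 0.4 q [-0.08  0.55  1.27 -0.    1.33 -1.8 ]
```

View pics/wrist2.png

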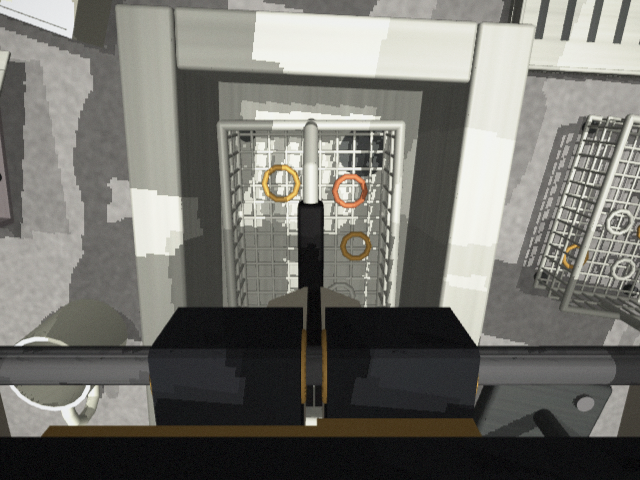

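View pics/c2.png

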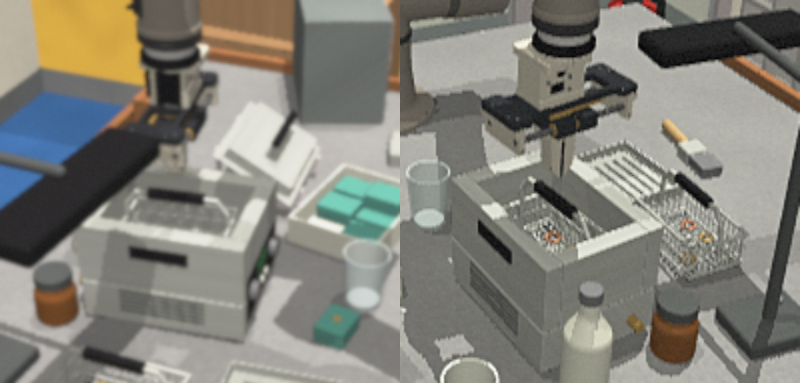

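```bash
python3 - <<'E'
from h import *
for n in ('scene2','side2'):
    im,d,m=load(n); Q=cloud(d,m); ok=(d>0)&(abs(Q[...,0]-624)<45)&(abs(Q[...,1]-29)<20)&(Q[...,2]>140)&(Q[...,2]<260)
    print(n); P=Q[ok];C=im[ok]
    for z in range(150,215,5):
        b=(P[:,2]>=z)&(P[:,2]<z+5)
        if b.sum(): print(z,b.sum(),'x',np.percentile(P[b][:,0],[2,50,98]),'y',np.percentile(P[b][:,1],[2,98]),C[b].mean(0))
    print(proj(m,[624,29,165]),proj(m,[624,29,172]))
a=cv2.imread('pics/scene2.png')[200:290,300:400]; b=cv2.imread('pics/side2.png')[150:270,210:330]
cv2.imwrite('pics/c3.png',np.hstack([cv2.resize(a,(440,400)),cv2.resize(b,(360,400))]))
E
```

```text
scene2
155 6 x [597.65 627.63 661.96] y [17.21 26.37] [32.   31.83 32.  ]
160 32 x [586.61 628.64 663.3 ] y [13.52 25.97] [23.25 23.81 22.62]
165 46 x [582.88 634.21 667.46] y [13.94 33.91] [34.39 35.43 35.22]
170 75 x [589.71 629.37 664.07] y [14.94 34.3 ] [39.21 40.6  40.52]
200 6 x [627.31 631.77 633.93] y [22.38 34.9 ] [101.   113.33 116.67]
205 10 x [629.22 631.72 636.06] y [19.77 37.22] [102.9 114.8 118.7]
210 14 x [624.31 632.88 634.91] y [12.93 41.43] [ 99.   110.64 113.86]
(np.float64(348.0060098733768), np.float64(252.27025613844052), np.float64(1208.8603199725544)) (np.float64(348.1497062971149), np.float64(249.9882322851824), np.float64(1205.2774337661194))
side2
155 17 x [593.97 633.9  657.78] y [26.07 35.34] [83.   86.76 87.59]
160 63 x [586.59 621.06 662.73] y [24.82 40.28] [61.78 64.13 64.97]
165 77 x [580.42 620.21 664.05] y [18.85 39.5 ] [57.43 58.32 59.23]
170 105 x [587.83 626.31 664.33] y [19.97 39.86] [49.57 50.39 51.11]
175 2 x [652.59 654.62 656.64] y [36.98 43.31] [41.  40.5 41.5]
200 6 x [615.06 622.57 627.95] y [24.38 33.44] [108.33 117.17 119.33]
205 16 x [611.72 615.61 631.62] y [18.19 40.05] [111.19 120.5  123.5 ]
210 12 x [613.29 615.39 630.82] y [11.1  46.04] [118.25 128.   131.92]
(np.float64(266.2344447690961), np.float64(218.4664151962067), np.float64(1258.181710713055)) (np.float64(266.0997952763411), np.float64(215.83776295595644), np.float64(1254.2453346523641))
```

View pics/c3.png

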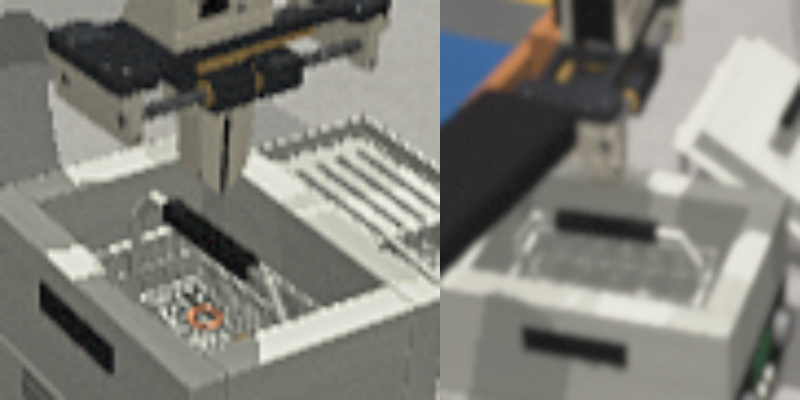

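```bash
python3 - <<'E'
from h import *
for n,z0,pts in (('wrist1',197,[(245,296),(258,292),(262,300),(372,293),(380,297)]),('wrist2',165,[(305,293),(313,293),(322,293),(300,300),(330,300)]),('wrist0',190.5,[(195,292),(190,300),(434,293),(440,300)])):
    im,d,m=load(n)
    for u,v in pts: print(n,u,v,d[v,u],w(m,u,v,d[v,u])-[0,0,z0])
    print(proj(m,[624,29,z0]))
E
python3 -c "
from h import *
st(); print(bot.camera_model('wrist'))"
```

```text
wrist1 245 296 162.55684 [620.18   3.67  44.74]
wrist1 258 292 168.3151 [620.42   7.96  38.99]
wrist1 262 300 171.63652 [624.62   9.77  36.85]
wrist1 372 293 167.88454 [614.14  52.38  39.58]
wrist1 380 297 161.07346 [612.54  54.25  46.3 ]
(np.float64(310.1502128094106), np.float64(272.1547517828595), np.float64(207.59431170870695))
wrist2 305 293 163.61172 [612.87  24.68  44.93]
wrist2 313 293 204.88718 [629.18  30.14   6.94]
wrist2 322 293 164.12523 [612.11  31.16  44.46]
wrist2 300 300 157.0532 [612.89  22.96  51.72]
wrist2 330 300 158.98567 [612.07  34.06  49.95]
(np.float64(312.27365285280433), np.float64(277.30411952996053), np.float64(209.9862812770942))
wrist0 195 292 169.7134 [477.21  10.25  37.93]
wrist0 190 300 161.14742 [477.7   10.83  46.7 ]
wrist0 434 293 166.8019 [571.35  11.04  40.72]
wrist0 440 300 162.32013 [572.37  10.32  45.62]
(np.float64(525.7934650101766), np.float64(222.4255196332654), np.float64(200.61541810423805))
t 5.02 pos [623.66  28.82 164.83] yawY 98.49 tilt [ 0. -0. -1.] F [ 0.32  1.05 -0.45] grip 0.4 q [-0.08  0.55  1.27 -0.    1.33 -1.8 ]
{'fx': 427.1311333914066, 'fy': 427.1311333914066, 'cx': 313.59996998850744, 'cy': 239.91040360021233, 'position': array([545.63,  18.07, 359.06]), 'rotation': array([ 2.85, -0.  ,  1.72])}
```

```bash
python3 - <<'E'
from h import *
for n,z0,(u0,u1,v0,v1) in (('wrist1',197,(215,420,280,345)),('wrist2',165,(290,335,280,345)),('wrist0',190.5,(120,520,285,345))):
    im,d,m=load(n); Q=cloud(d,m)[v0:v1,u0:u1]; dd=d[v0:v1,u0:u1]
    z=Q[...,2]-z0; k=(dd>0)&(z>15)&(dd<200); s=np.sort(z[k]); print(n,k.sum(),s[:10],s[50])
for n,z0,c in (('scene2',165,(624,29)),('side2',165,(624,29)),('scene0',190.5,(525,0)),('side0',190.5,(525,0)),('side1',197,(626,30))):
    im,d,m=load(n); Q=cloud(d,m)
    k=(d>0)&(abs(Q[...,0]-c[0])<75)&(abs(Q[...,1]-c[1])<75)&(Q[...,2]>z0+14)&(Q[...,2]<z0+60)
    s=np.sort(Q[...,2][k])-z0; print(n,k.sum(),s[:12])
E
```

```text
wrist1 5320 [34.85 35.01 35.22 35.46 35.66 35.74 35.81 35.87 35.88 35.98] 36.955452725998356
wrist2 2392 [36.93 37.16 37.35 37.4  37.41 37.59 37.75 37.85 37.91 38.06] 39.8645961099094
wrist0 7522 [35.28 35.93 35.95 35.99 36.02 36.04 36.06 36.09 36.11 36.19] 36.96356269402662
scene2 86 [37.03 37.51 38.08 38.47 38.77 38.8  40.3  40.86 41.3  41.66 42.1  43.12]
side2 81 [35.01 36.8  37.07 37.31 38.16 39.98 40.29 40.66 41.76 41.93 42.05 42.38]
scene0 119 [35.81 35.82 35.83 37.02 37.09 37.12 37.29 38.13 38.37 38.39 38.43 38.53]
side0 157 [34.86 36.26 36.78 36.78 37.07 37.09 37.22 38.14 38.19 38.76 38.89 39.25]
side1 114 [35.94 36.86 37.67 37.73 37.91 38.22 38.35 38.72 39.17 39.17 39.2  39.27]
```

```bash
python3 -m handwheel '[[[0,0,0.1,0],[0,0,0,0],[0,0,0,0],[0,0,0,0],[0,0,0,0],[0,0,0,0],[0,0,0,0]]]' 0.45;  python3 -m handwheel '[[[1.3,0,0,0],[1.4,0,0,0],[1.4,0,0,0],[1.4,0,0,0],[0,0,0,0],[0,0,0,0]]]'; python3 - <<'E'
from h import *
togo([625.5,29.5,110],98.5); cap('wrist','wrist3')
E
```

```text
time: 5.6
tool_pos: [624.6, 28.9, 164.7]
tcp_rot: [-0.35, 1.571, -0.202]
contact_force: [-0.6, -0.8, -0.4]
grip_width: 40.2
time: 6.1
tool_pos: [624.3, 29.0, 109.3]
tcp_rot: [2.922, 1.569, 3.07]
contact_force: [0.2, 0.1, 0.3]
grip_width: 41.3
t 6.1 pos [624.28  28.95 109.34] yawY 98.49 tilt [-0.  0. -1.] F [0.16 0.1  0.33] grip 41.3 q [-0.08  0.59  1.34 -0.    1.21 -1.8 ]
tool shift cm [-0.07  0.04  0.13]
turn rad -0.00018402733797531095
```

View pics/wrist3.png

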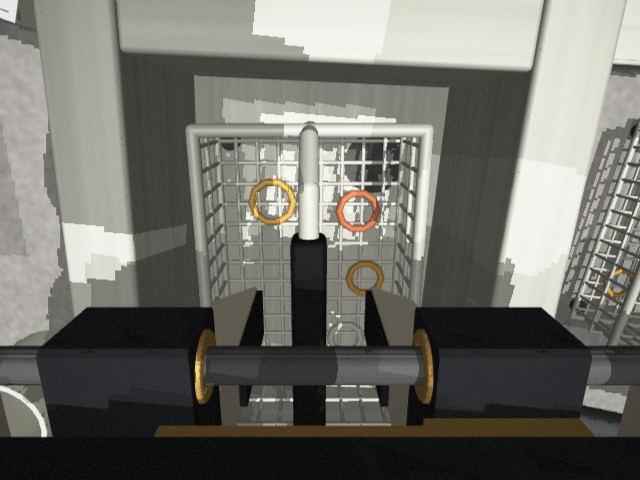

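```bash
python3 -m handwheel '[[[0,0,0,0],[0,0,0,0],[0,0,0,0],[0,0,0,0],[0,0,0,0],[0,0,0,0],[0,0,0,0]]]' 0; python3 -m handwheel '[[[-0.4,0,0,0],[-0.8,0,0,0],[-1,0,0,0],[-1,0,0,0],[-1,0,0,0],[0,0,0,0]]]'; python3 -c "
from h import *
st()
cap('wrist','wrist4')"
```

```text
time: 6.73
tool_pos: [624.8, 28.7, 109.9]
tcp_rot: [-0.949, 1.57, -0.801]
contact_force: [0.0, -2.0, 0.8]
grip_width: 11.8
time: 7.23
tool_pos: [626.2, 28.9, 155.0]
tcp_rot: [-0.216, 1.566, -0.068]
contact_force: [0.2, -0.5, -2.8]
grip_width: 11.4
t 7.23 pos [626.16  28.92 155.03] yawY 98.5 tilt [ 0.01 -0.   -1.  ] F [ 0.15 -0.48 -2.76] grip 11.4 q [-0.08  0.55  1.28  0.    1.3  -1.8 ]
```

View pics/wrist4.png

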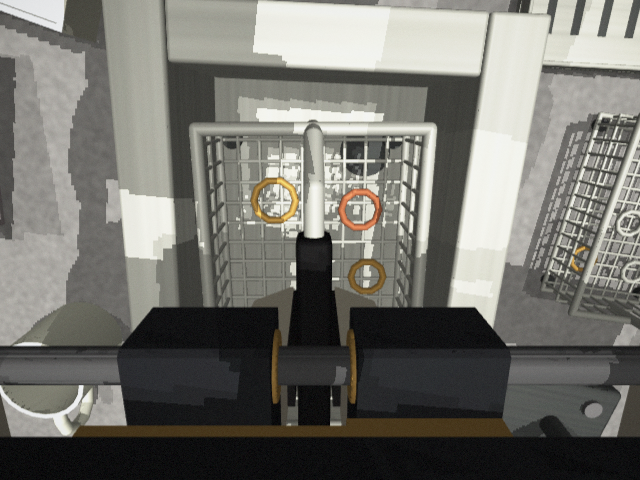

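```bash
python3 -m handwheel '[[[-0.8,0,0,0],[-1.6,0,0,0],[-1.8,0,0,0],[-1.6,0,0,0],[-0.8,0,0,0],[0,0,-0.6,0],[0,0,-1.2,0],[0,0,-1.8,0]]]'; python3 -m handwheel '[[[0,0,-2.3,0],[0,0,-2.5,0],[0,0,-2.5,0],[0,0,-2.4,0],[0,0,-1.8,0],[0,0,-1.2,0],[0,0,-0.6,0],[0,0,0,0]]]';  python3 -m handwheel '[[[0,0,0,0.04],[0,0,0,0.08],[0,0,0,0.12],[0,0,0,0.12],[0,0,0,0.12],[0,0,0,0.12],[0,0,0,0.12],[0,0,0,0.12]]]'; python3 -m handwheel '[[[0,0,0,0.12],[0,0,0,0.12],[0,0,0,0.12],[0,0,0,0.12],[0,0,0,0.12],[0,0,0,0.12],[0,0,0,0.06],[0,0,0,0]]]'; python3 - <<'E'
from h import *
togo([409,252,200],5.5); cap('wrist','wrist5')
E
```

```text
time: 7.95
tool_pos: [588.3, 23.6, 216.0]
tcp_rot: [2.871, 1.569, 3.019]
contact_force: [0.6, 0.1, -3.3]
grip_width: 11.1
time: 8.62
tool_pos: [455.9, 4.0, 217.3]
tcp_rot: [2.893, 1.569, 3.04]
contact_force: [0.1, -0.3, -3.4]
grip_width: 11.7
time: 9.28
tool_pos: [458.1, 4.1, 217.2]
tcp_rot: [-2.909, 1.57, 2.677]
contact_force: [0.5, -1.0, -2.5]
grip_width: 11.7
time: 9.95
tool_pos: [458.0, 4.1, 217.2]
tcp_rot: [-2.111, 1.57, 2.699]
contact_force: [-0.5, -0.0, -3.5]
grip_width: 11.7
t 9.95 pos [458.02   4.09 217.19] yawY 5.56 tilt [-0.  0. -1.] F [-0.46 -0.   -3.48] grip 11.7 q [-0.16  0.2   1.65  0.    1.3  -0.26]
tool shift cm [  1.73  -2.48 -25.15]
turn rad 0.0010393152294605442
```

View pics/wrist5.png

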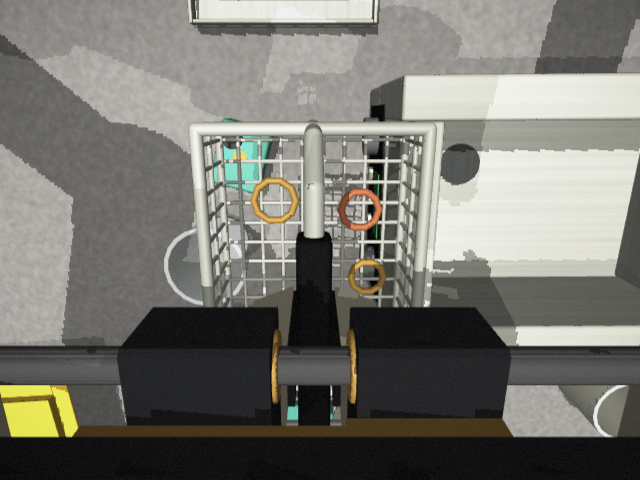

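```bash
python3 - <<'E'
from h import *
im,d,m=load('wrist5')
for u,v in ((190,22),(379,24)): print(wz(m,u,v,21))
a=wz(m,190,22,21);b=wz(m,379,24,21); c=(a+b)/2; t=(b-a)/np.linalg.norm(b-a); n=np.array([-t[1],t[0],0]); print('len',np.linalg.norm(b-a),'ang',np.degrees(np.arctan2(t[1],t[0])),'centre',c+n*103.5)
E
```

```text
[341.02 143.25  21.  ]
[496.91 156.88  21.  ]
len 156.47873761951712 ang 4.998072876222251 centre [409.95 253.17  21.  ]
```

```bash
python3 -m handwheel '[[[0,0,-0.6,0],[0,-0.1,-1.3,0],[0,-0.3,-2,0],[0,-0.3,-2.6,0],[0,-0.3,-2.8,0],[0,-0.3,-2.8,0],[0,-0.3,-2.8,0],[0,-0.3,-2.8,0]]]'; python3 -m handwheel '[[[0,-0.3,-2.6,0],[0,-0.2,-2,0],[0,0,-1.6,0],[0,0,-0.9,0],[0.8,0,-0.4,0],[1.6,0,0,0],[2,0,0,0],[2,0,0,0]]]'; python3 - <<'E'
from h import *
togo([410,252.5,60],5.2); cap('wrist','wrist6');cap('side','side6')
E
```

```text
time: 10.67
tool_pos: [420.6, 180.0, 217.7]
tcp_rot: [2.332, 1.57, 0.862]
contact_force: [0.4, 0.2, -2.9]
grip_width: 11.9
time: 11.33
tool_pos: [408.9, 251.9, 152.6]
tcp_rot: [1.19, 1.57, -0.281]
contact_force: [-0.6, 0.4, -3.5]
grip_width: 11.5
t 11.33 pos [408.86 251.93 152.61] yawY 5.7 tilt [ 0. -0. -1.] F [-0.57  0.36 -3.54] grip 11.5 q [ 0.39  0.3   1.7  -0.    1.14  0.29]
tool shift cm [ 9.26  0.11 -0.05]
turn rad 0.008775042486554755
```

View pics/wrist6.png

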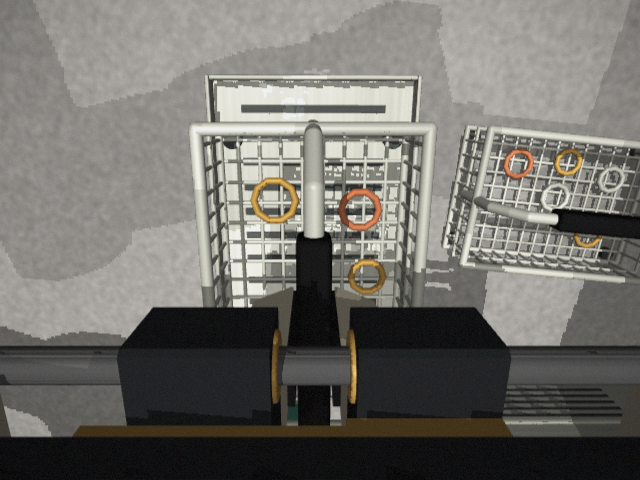

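View pics/side6.png

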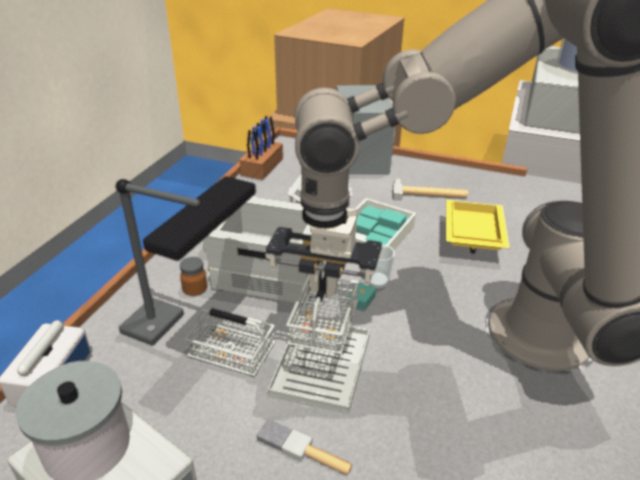

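```bash
python3 -m handwheel '[[[1.8,0.05,0,0],[1.8,0.05,0,0],[1.6,0,0,0],[1.4,0,0,0],[1,0,0,0],[0.8,0,0,0],[0.5,0,0,0],[0,0,0,0]]]'; python3 -m handwheel '[[[0.5,0,0,0],[0.4,0,0,0],[0.3,0,0,0],[0.2,0,0,0],[0.1,0,0,0],[0,0,0,0]]]'
```

```text
time: 12.1
tool_pos: [409.7, 252.2, 64.4]
tcp_rot: [-1.136, 1.57, -2.608]
contact_force: [-0.2, -0.2, -3.1]
grip_width: 11.6
time: 12.6
tool_pos: [409.6, 252.5, 49.6]
tcp_rot: [-1.002, 1.571, -2.473]
contact_force: [0.1, 0.5, -2.9]
grip_width: 12.1
```

```bash
python3 -m handwheel '[[[0.15,0,0,0],[0.15,0,0,0],[0,0,0,0]]]'; python3 -m handwheel '[[[0.1,0,0,0],[0,0,0,0]]]'
```

```text
time: 12.85
tool_pos: [409.6, 252.5, 46.5]
tcp_rot: [-0.922, 1.571, -2.394]
contact_force: [-0.0, 0.2, -2.9]
grip_width: 11.5
time: 13.02
tool_pos: [409.7, 252.5, 45.9]
tcp_rot: [2.045, 1.571, 0.574]
contact_force: [-0.5, -0.5, -1.4]
grip_width: 11.7
```

```bash
python3 -m handwheel '[[[0.05,0,0,0],[0,0,0,0]]]'; python3 -m handwheel '[[[0,0,0,0],[0,0,0,0],[0,0,0,0],[0,0,0,0],[0,0,0,0]]]' 0.4; python3 -m handwheel '[[[-1,0,0,0],[-1.5,0,0,0],[-2.5,0,0,0],[-3,0,0,0],[-3,0,0,0],[-2,0,0,0],[0,0,0,0]]]'; python3 - <<'E'
from h import *
togo([520,283,185],90); cap('side','side7'); cap('wrist','wrist7');cap('scene','scene7')
E
```

```text
time: 13.18
tool_pos: [409.6, 252.5, 45.8]
tcp_rot: [1.907, 1.571, 0.435]
contact_force: [-2.5, -0.7, 4.7]
grip_width: 11.8
time: 13.6
tool_pos: [409.9, 252.5, 45.2]
tcp_rot: [1.733, 1.57, 0.261]
contact_force: [-0.2, -0.4, -0.5]
grip_width: 36.0
time: 14.18
tool_pos: [412.1, 253.5, 179.6]
tcp_rot: [1.857, 1.562, 0.385]
contact_force: [1.1, 0.9, -0.1]
grip_width: 37.0
t 14.18 pos [412.12 253.52 179.56] yawY 5.67 tilt [ 0.01  0.   -1.  ] F [ 1.14  0.87 -0.15] grip 37.0 q [ 0.39  0.27  1.66 -0.    1.2   0.29]
tool shift cm [-0.45 11.03 -1.87]
turn rad -1.4717587442859534
```

View pics/side7.png

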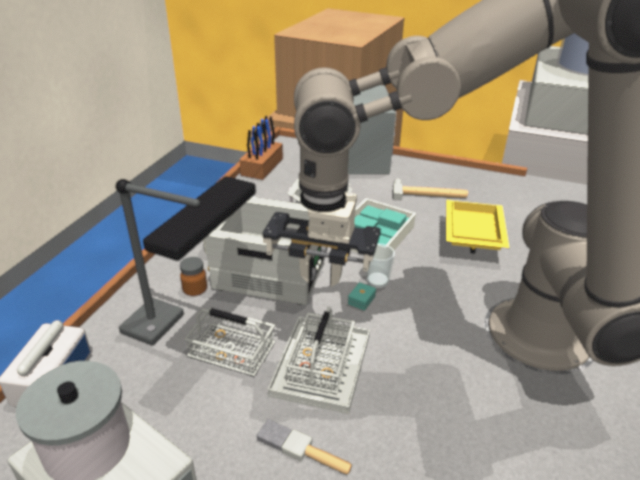

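View pics/wrist7.png

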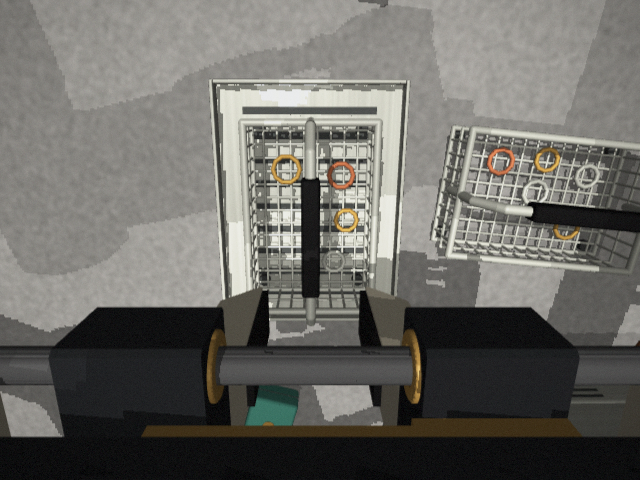

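```bash
python3 - <<'E'
from h import *
im,d,m=load('wrist7'); Q=cloud(d,m)
k=(d>0)&(Q[...,2]>85)&(Q[...,2]<112)&(im.max(2)<70); k[290:]=False; k[:,:480]=False
b=Q[k]; c=b[:,:2]-b[:,:2].mean(0); vt=np.linalg.svd(c,full_matrices=False)[2]; print('bar',len(b),b.min(0),b.max(0),b.mean(0),np.degrees(np.arctan2(vt[0,1],vt[0,0])))
k=(d>0)&(Q[...,2]>75)&(Q[...,2]<112)&(im.max(2)>=70); k[290:]=False; k[:,:430]=False
b=Q[k]
for x in range(505,570,6):
    s=(b[:,0]>=x)&(b[:,0]<x+6)
    if s.sum(): print(x,s.sum(),b[s].mean(0))
# rim near corners
for u,v in ((468,128),(452,257)): print(wz(m,u,v,55))
for n in ('scene7','side7'):
    im,d,m=load(n); Q=cloud(d,m); dx=Q[...,0]-412; dy=Q[...,1]-253; o=Q[...,2]-179.6
    for z in range(230,400,10):
        k=(d>0)&(o>=z)&(o<z+10)&(np.hypot(dx,dy)<150)
        if k.sum()>4: print(n,z,k.sum(),'x',np.percentile(dx[k],[1,99]),'y',np.percentile(dy[k],[1,99]))
    if n=='side7':
        k=(d>0)&(Q[...,2]>7)&(Q[...,2]<60)&(Q[...,1]>370)&(Q[...,1]<540)&(Q[...,0]>250)&(Q[...,0]<720)
        for y in range(370,540,20):
            kk=k&(Q[...,1]>=y)&(Q[...,1]<y+20)
            if kk.sum(): print('obst y',y,kk.sum(),Q[kk].min(0),Q[kk].max(0))
E
```

```text
bar 2181 [551.11 276.88  88.58] [626.8  289.22 104.55] [585.74 283.8  101.2 ] 0.027653316954975693
517 111 [520.56 283.47  79.24]
523 140 [526.06 283.53  86.55]
529 146 [531.92 283.58  94.18]
535 99 [537.95 283.53  97.82]
541 97 [544.13 283.49  97.93]
547 81 [549.77 283.27  97.41]
553 11 [555.52 288.86  91.36]
559 7 [562.35 289.04  91.93]
565 7 [568.52 288.99  91.57]
[514.68 331.35  55.  ]
[521.97 233.67  55.  ]
scene7 230 94 x [-18.41  35.97] y [-43.17  25.93]
scene7 240 109 x [-19.28  37.66] y [-42.94  22.7 ]
scene7 250 93 x [-22.07  34.4 ] y [-41.09  19.74]
scene7 260 97 x [-15.02  36.1 ] y [-42.35  32.49]
scene7 270 115 x [-15.64  35.75] y [-41.93  44.39]
scene7 280 96 x [-20.79  36.79] y [-41.43  32.78]
scene7 290 88 x [-10.73  36.4 ] y [-41.95  21.58]
scene7 300 125 x [-7.5 38.2] y [-62.64  44.77]
scene7 310 103 x [-8.01 48.93] y [-68.56  55.73]
scene7 320 136 x [-16.06  55.  ] y [-71.83  62.32]
scene7 330 166 x [-17.19  58.98] y [-74.65  62.84]
scene7 340 194 x [-20.08  62.13] y [-75.54  61.57]
scene7 350 207 x [-21.1   60.33] y [-77.56  63.78]
scene7 360 281 x [-144.94   57.7
[... 509 characters left out ...]
 [-0.1  38.67]
side7 300 40 x [-33.71  31.95] y [20.64 56.22]
side7 310 178 x [-51.15  -0.29] y [40.83 63.66]
side7 320 262 x [-57.97   8.41] y [39.14 67.72]
side7 330 333 x [-62.64  13.34] y [36.5  69.76]
side7 340 427 x [-65.39  55.23] y [-25.92  71.54]
side7 350 492 x [-66.17  55.48] y [-57.85  72.11]
side7 360 681 x [-148.49   54.96] y [-62.64  71.55]
side7 370 1160 x [-147.37   51.31] y [-80.94  68.89]
side7 380 1568 x [-147.05   45.89] y [-81.61  66.22]
side7 390 1639 x [-146.79   35.97] y [-82.51  60.99]
obst y 410 146 [364.54 418.75  12.31] [449.02 429.99  21.47]
obst y 430 596 [285.85 430.16   7.11] [452.07 449.98  23.11]
obst y 450 1032 [282.38 450.01   7.02] [452.54 469.8   23.89]
```

```bash
python3 - <<'E'
from h import *
for n,c,z0 in (('side7',(412,253),179.6),('side0',(525,0),190.5),('scene7',(412,253),179.6),('scene0',(525,0),190.5),('side6',(409,252),152.6)):
    im,d,m=load(n); Q=cloud(d,m); dx=Q[...,0]-c[0]; dy=Q[...,1]-c[1]; o=Q[...,2]-z0; r=np.hypot(dx,dy)
    k=(d>0)&(o>215)&(o<298)&(r>42.5)&(r<75)
    print(n,k.sum()); print(np.c_[dx[k],dy[k],o[k],r[k]][:14])
a=cv2.imread('pics/side6.png')[80:260,240:400]; cv2.imwrite('pics/c6.png',cv2.resize(a,None,fx=3.3,fy=3.3,interpolation=cv2.INTER_CUBIC))
E
```

```text
side7 54
[[  9.33  41.7  282.26  42.73]
 [ -0.58  42.76 284.62  42.76]
 [ 10.91  41.76 280.34  43.16]
 [  8.14  44.75 282.29  45.49]
 [ 12.78  41.09 278.    43.03]
 [ 10.08  43.88 279.85  45.02]
 [  8.73  43.27 279.82  44.14]
 [  7.42  42.53 279.71  43.18]
 [  5.78  42.66 280.08  43.05]
 [ 12.42  42.01 276.84  43.81]
 [  9.69  44.88 278.75  45.92]
 [  7.7   45.91 279.63  46.55]
 [  6.7   44.4  279.09  44.9 ]
 [  5.29  43.94 279.13  44.26]]
side0 55
[[ 33.02  27.57 288.27  43.01]
 [ 33.68  26.11 285.75  42.61]
 [-14.57  40.06 292.87  42.62]
 [ 31.56  31.37 281.89  44.49]
 [ 29.56  31.2  282.1   42.98]
 [ 20.86  37.26 285.27  42.7 ]
 [ 32.6   33.88 280.62  47.01]
 [ 31.05  32.66 280.42  45.06]
 [ 27.71  35.67 281.88  45.17]
 [ 25.79  35.35 282.03  43.75]
 [ 35.87  36.01 278.93  50.83]
 [ 33.92  35.72 279.09  49.26]
 [ 33.29  32.36 278.05  46.42]
 [ 29.98  35.26 279.47  46.28]]
scene7 45
[[-25.01 -34.47 286.81  42.59]
 [ -7.35 -42.5  291.91  43.13]
 [-17.5  -39.02 286.31  42.76]
 [ 24.1  -35.96 288.04  43.29]
 [  4.72  44.44 274.82  44.69]
 [-11.29 -41.95 277.    43.44]
 [  8.35  42.17 
[... 421 characters left out ...]
 45.65]
 [ 34.57  32.61 277.42  47.53]
 [ 33.15  36.13 276.57  49.03]
 [ 31.44  29.05 274.51  42.81]
 [ 33.96  30.36 275.09  45.56]
 [ 37.31  31.21 275.97  48.64]
 [ 32.08  36.87 273.72  48.87]
 [  9.67 -42.01 250.03  43.11]
 [ 10.29 -42.27 247.78  43.51]]
side6 58
[[ 15.02  40.12 285.59  42.83]
 [ 16.81  39.73 281.61  43.14]
 [ 13.06  40.99 282.99  43.02]
 [  0.9   43.2  281.42  43.21]
 [  8.57  44.23 278.69  45.05]
 [ -0.56  42.77 279.78  42.78]
 [ 17.03  39.26 272.66  42.8 ]
 [  9.82  45.18 277.2   46.23]
 [  9.19  42.62 276.    43.6 ]
 [  6.79  44.63 277.54  45.15]
 [  5.8   43.   276.89  43.39]
 [ 11.64  44.68 274.84  46.17]
 [  9.45  46.15 276.06  47.11]
 [  7.64  46.63 276.68  47.25]]
```

View pics/c6.png

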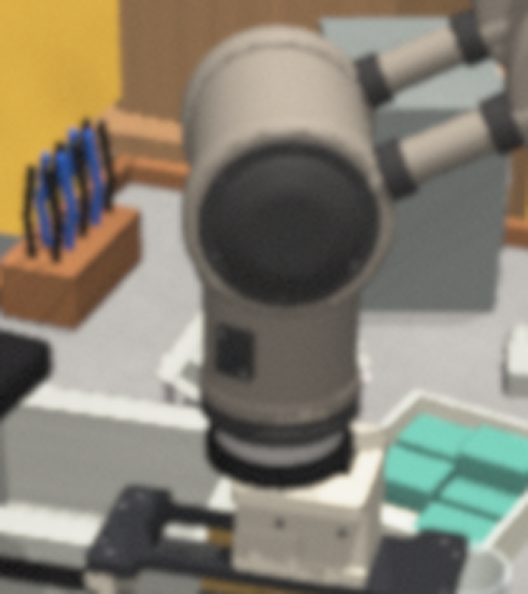

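```bash
python3 -m handwheel '[[[0,0,0,-0.06],[0,0,0,-0.12],[0,0,0,-0.12],[0,0,0,-0.12],[0,0,0,-0.12],[0,0,0,-0.12],[0,0,0,-0.12],[0,0,0,-0.12]]]' 0.35; python3 -m handwheel '[[[0,0,0,-0.12],[0,0,0,-0.12],[0,0,0,-0.12],[0,0,0,-0.12],[0,0,0,-0.09],[0,0,0,0]]]'; python3 - <<'E'
from h import *
togo([528,283.5,100],90)
E
```

```text
time: 15.0
tool_pos: [408.8, 252.1, 173.4]
tcp_rot: [-2.174, 1.567, -2.74]
contact_force: [-0.1, 0.5, -0.7]
grip_width: 32.1
time: 15.5
tool_pos: [408.8, 252.1, 173.5]
tcp_rot: [-2.718, 1.567, -2.717]
contact_force: [-0.5, 0.5, 0.1]
grip_width: 31.8
t 15.5 pos [408.85 252.08 173.52] yawY 90.08 tilt [-0. -0. -1.] F [-0.49  0.52  0.13] grip 31.8 q [ 0.39  0.28  1.67 -0.    1.2  -1.18]
tool shift cm [ 7.31  3.14 11.94]
turn rad 0.001316930440902192
```

```bash
python3 -m handwheel '[[[1.2,0.5,2,0],[1.2,0.5,2,0],[1.2,0.5,2,0],[1.2,0.55,2,0],[1.2,0.55,2,0],[1.3,0.54,1.9,0],[0,0,0,0]]]'; python3 - <<'E'
from h import *
togo([528,283.5,48],90); cap('wrist','wrist8'); cap('side','side8')
E
```

```text
time: 16.08
tool_pos: [529.6, 283.3, 97.7]
tcp_rot: [-2.726, 1.566, -2.732]
contact_force: [-2.1, -0.6, -0.3]
grip_width: 32.4
t 16.08 pos [529.62 283.25  97.66] yawY 89.67 tilt [-0. -0. -1.] F [-2.1  -0.57 -0.28] grip 32.4 q [ 0.36  0.56  1.43 -0.    1.15 -1.2 ]
tool shift cm [ 4.97  0.03 -0.14]
turn rad -0.005802479618800856
```

View pics/wrist8.png

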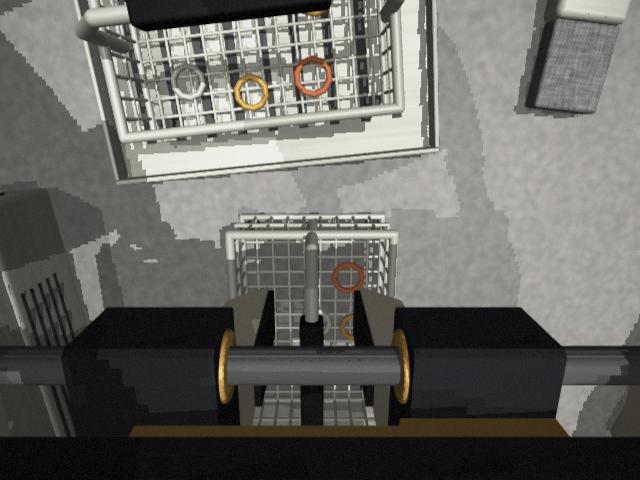

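View pics/side8.png

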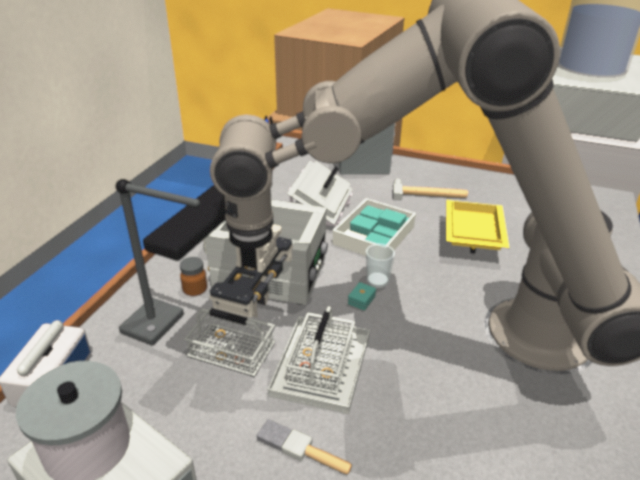

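```bash
python3 - <<'E'
from h import *
im,d,m=load('wrist8')
for u,v,z in ((118,181,21),(439,149,21),(530,108,15),(592,112,15),(240,216,6),(385,216,6),(228,234,58),(396,234,58)): print((u,v),wz(m,u,v,z))
im,d,m=load('side8'); Q=cloud(d,m)
k=(d>0)&(Q[...,2]>310)&(Q[...,2]<345)&(Q[...,1]>160)&(Q[...,1]<430)&(Q[...,0]>450)&(Q[...,0]<700)
P=Q[k]; C=im[k]
dark=C.max(1)<60
for y in range(160,420,20):
    s=(P[:,1]>=y)&(P[:,1]<y+20)&(P[:,2]>330)
    if s.sum()>3: print(y,s.sum(),np.percentile(P[s][:,0],[1,99]), P[s&(P[:,0]>560)][:,0].min() if (s&(P[:,0]>560)).any() else None)
E
```

```text
(118, 181) [492.3  159.68  21.  ]
(439, 149) [473.48 362.44  21.  ]
(530, 108) [449.34 418.59  15.  ]
(592, 112) [451.95 457.4   15.  ]
(240, 216) [519.13 233.43   6.  ]
(385, 216) [519.68 333.13   6.  ]
(228, 234) [517.35 235.36  58.  ]
(396, 234) [517.87 331.07  58.  ]
200 13 [629.29 640.49] 628.881251521658
220 94 [604.58 642.14] 603.8001592443968
240 164 [590.08 644.67] 588.0546114320164
260 210 [490.12 639.51] 578.1597493753364
280 336 [489.47 696.91] 578.0000442091678
300 498 [494.38 647.39] 562.6935518879244
320 397 [513.7  649.83] 582.5947356777076
340 321 [584.91 652.14] 583.3376930533575
360 353 [586.23 655.03] 585.565091964414
380 357 [587.53 656.2 ] 587.3136839072877
400 323 [589.71 657.1 ] 588.3156753842632
```

```bash
python3 -m handwheel '[[[0.8,0,-0.15,0],[1,0,0,0],[1.2,0,0,0],[1.2,0,0,0],[0.7,0,0,0],[0,0,0,0]]]'; python3 -m handwheel '[[[0,0,0,0],[0,0,0,0],[0,0,0,0],[0,0,0,0],[0,0,0,0],[0,0,0,0],[0,0,0,0]]]' 0; python3 - <<'E'
from h import *
st(); cap('side','side9'); cap('scene','scene9'); cap('wrist','wrist9')
a=cv2.imread('pics/side9.png')[130:380,130:330]; b=cv2.imread('pics/scene9.png')[130:330,330:490]
cv2.imwrite('pics/c9.png',np.hstack([cv2.resize(a,(400,500),interpolation=cv2.INTER_CUBIC),cv2.resize(b,(400,500),interpolation=cv2.INTER_CUBIC)]))
E
```

```text
time: 16.68
tool_pos: [525.5, 283.2, 51.5]
tcp_rot: [-2.768, 1.567, -2.77]
contact_force: [0.0, 0.2, 0.4]
grip_width: 32.2
time: 17.27
tool_pos: [527.6, 283.3, 53.8]
tcp_rot: [-0.444, 1.57, -0.446]
contact_force: [-0.3, -4.1, 4.7]
grip_width: 4.9
t 17.27 pos [527.56 283.34  53.75] yawY 89.9 tilt [ 0. -0. -1.] F [-0.26 -4.09  4.67] grip 4.9 q [ 0.37  0.61  1.49 -0.    1.04 -1.2 ]
```

View pics/c9.png

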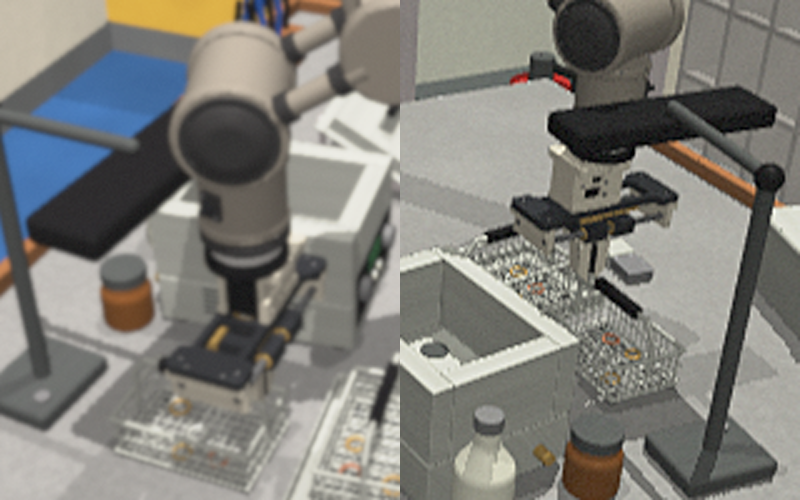

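```bash
python3 -m handwheel '[[[0,0.3,0,0],[0,0.7,0,0],[0,1,0,0],[0,1,0,0],[0,0.7,0,0],[0,0.3,0,0],[0,0,0,0]]]'; python3 - <<'E'
from h import *
st(); cap('wrist','wrist10'); cap('side','side10')
a=cv2.imread('pics/side10.png')[150:400,100:350]; b=cv2.imread('pics/wrist10.png')
cv2.imwrite('pics/c10.png',np.hstack([cv2.resize(a,(400,400)),cv2.resize(b,(400,400))]))
E
```

```text
time: 18.0
tool_pos: [528.3, 326.1, 61.3]
tcp_rot: [0.572, 1.563, 0.572]
contact_force: [-16.4, -5.4, 48.0]
grip_width: 5.8
t 18.0 pos [528.32 326.15  61.33] yawY 90.0 tilt [ 0.01  0.   -1.  ] F [-16.45  -5.38  48.  ] grip 5.8 q [ 0.43  0.63  1.42  0.    1.08 -1.14]
```

View pics/c10.png

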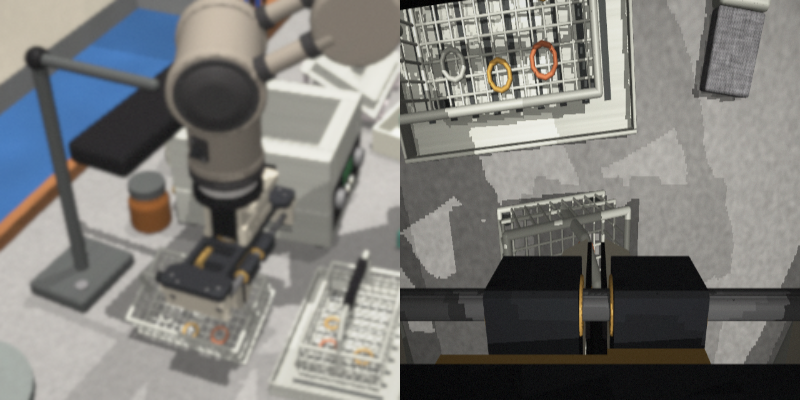

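```bash
python3 -m handwheel '[[[-0.4,0,0,0],[-0.4,0,0,0],[0,0,0,0]]]'; python3 - <<'E'
from h import *
st(); cap('side','side11'); cap('scene','scene11'); cap('wrist','wrist11')
a=cv2.imread('pics/side11.png')[130:380,130:330]; b=cv2.imread('pics/scene11.png')[130:330,330:490]
cv2.imwrite('pics/c11.png',np.hstack([cv2.resize(a,(400,500),interpolation=cv2.INTER_CUBIC),cv2.resize(b,(400,500),interpolation=cv2.INTER_CUBIC)]))
E
```

```text
time: 18.35
tool_pos: [527.3, 324.3, 62.1]
tcp_rot: [1.007, 1.569, 1.005]
contact_force: [-1.4, -0.6, -0.6]
grip_width: 5.4
t 18.35 pos [527.28 324.29  62.06] yawY 89.89 tilt [ 0.  0. -1.] F [-1.42 -0.58 -0.57] grip 5.4 q [ 0.43  0.63  1.42  0.    1.09 -1.14]
```

View pics/c11.png

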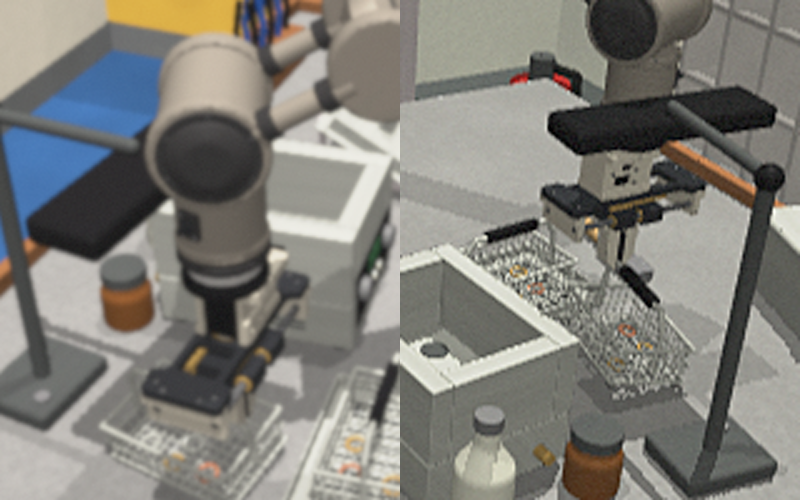

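View pics/wrist11.png

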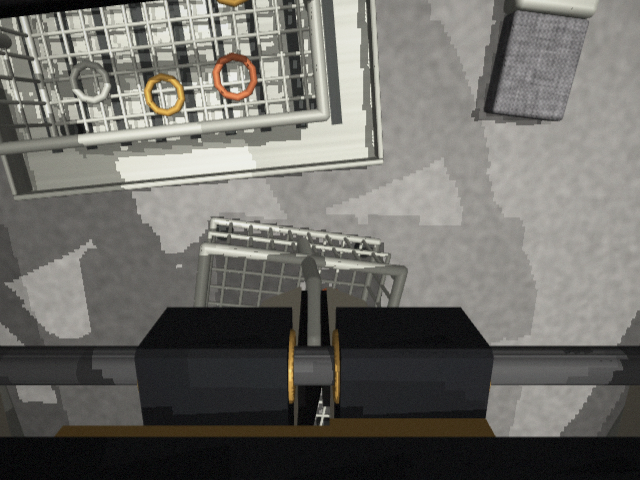

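```bash
python3 - <<'E'
from h import *
im,d,m=load('wrist11'); Q=cloud(d,m)
for u,v in ((210,246),(250,250),(290,256),(340,264),(395,270),(215,220),(300,236),(380,255),(310,270),(313,290)):
    q=d[v-2:v+3,u-2:u+3]; i=np.argmin(np.where(q>0,q,1e9)); vv,uu=np.unravel_index(i,(5,5)); print((u,v),Q[v-2+vv,u-2+uu])
im,d,m=load('side11'); Q=cloud(d,m)
k=(d>0)&(Q[...,0]>440)&(Q[...,0]<700)&(Q[...,1]>235)&(Q[...,1]<420)&(Q[...,2]>40)&(Q[...,2]<110)&(im.min(2)>150)
P=Q[k]; 
for y in range(240,400,15):
  for x in range(500,680,30):
    s=(P[:,0]>=x)&(P[:,0]<x+30)&(P[:,1]>=y)&(P[:,1]<y+15)
    if s.sum()>2: print(x,y,s.sum(),np.percentile(P[s][:,2],[50,95]))
E
```

```text
(210, 246) [506.64 278.97  71.68]
(250, 250) [508.8  296.37  68.06]
(290, 256) [513.26 312.74  66.5 ]
(340, 264) [518.31 338.17  63.68]
(395, 270) [521.77 364.48  58.67]
(215, 220) [504.74 269.53  27.23]
(300, 236) [511.37 318.6   39.98]
(380, 255) [521.83 359.53  35.41]
(310, 270) [514.4  323.97  81.76]
(313, 290) [519.77 324.82  90.89]
500 255 3 [47.09 47.63]
500 270 35 [68.3  74.21]
500 285 28 [67.16 72.05]
500 300 23 [65.8  68.18]
500 330 23 [62.1  64.81]
650 330 18 [53.85 56.6 ]
500 345 10 [60.93 63.96]
590 345 33 [55.42 57.6 ]
620 345 35 [54.93 56.51]
650 345 12 [55.79 58.73]
```

```bash
python3 -m handwheel '[[[0.2,0,0,0],[0.2,0,0,0],[0,0,0,0]]]'; python3 -m handwheel '[[[0.15,0,0,0],[0.15,0,0,0],[0,0,0,0]]]'
```

```text
time: 18.75
tool_pos: [526.8, 323.2, 57.7]
tcp_rot: [-2.408, 1.569, -2.41]
contact_force: [-4.7, -3.5, 9.9]
grip_width: 5.3
time: 19.0
tool_pos: [526.8, 322.8, 57.0]
tcp_rot: [-1.688, 1.57, -1.69]
contact_force: [-11.0, -8.5, 24.6]
grip_width: 5.4
```

```bash
python3 - <<'E'
from h import *
st(); cap('side','side12'); cap('scene','scene12'); cap('wrist','wrist12')
a=cv2.imread('pics/side12.png')[270:390,170:310]; cv2.imwrite('pics/c12.png',cv2.resize(a,None,fx=5,fy=5,interpolation=cv2.INTER_CUBIC))
b=cv2.imread('pics/scene12.png')[200:310,370:500]; cv2.imwrite('pics/c12b.png',cv2.resize(b,None,fx=5,fy=5,interpolation=cv2.INTER_CUBIC))
E
```

```text
t 19.0 pos [526.82 322.82  57.04] yawY 89.9 tilt [-0. -0. -1.] F [-11.05  -8.53  24.59] grip 5.4 q [ 0.43  0.63  1.43 -0.    1.08 -1.14]
```

View pics/c12.png

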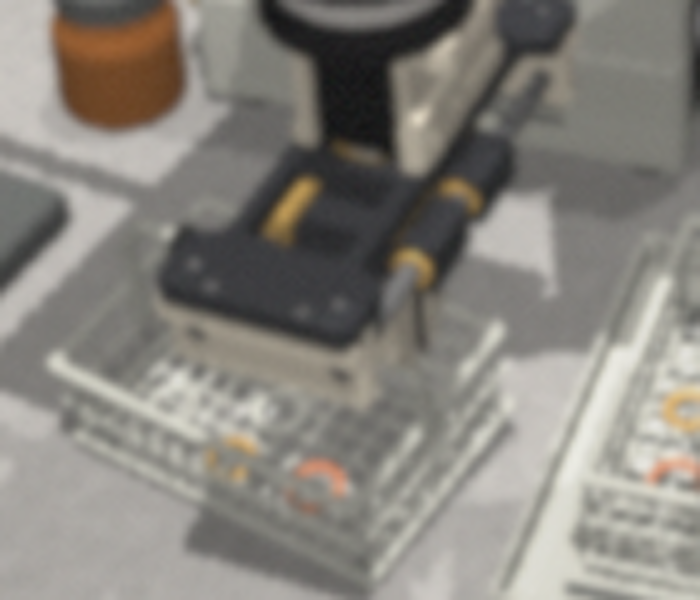

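View pics/c12b.png

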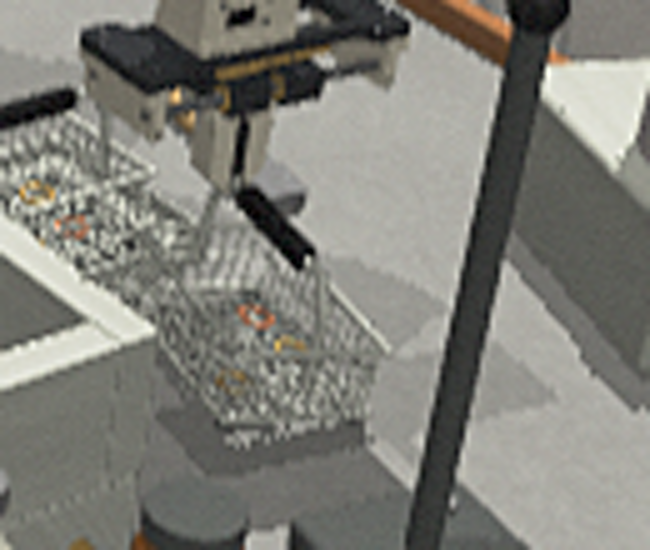

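```bash
python3 -m handwheel '[[[-0.1,0,0,0.06],[-0.1,0,0,0.06],[0,0,0,0.06],[0,0,0,0]]]'; python3 - <<'E'
from h import *
st(); cap('wrist','wrist13')
im,d,m=load('wrist13'); Q=cloud(d,m)
k=(d>0)&(Q[...,2]>50)&(Q[...,2]<85)&(Q[...,0]>495)&(Q[...,0]<540)&(Q[...,1]>250)&(Q[...,1]<400); k[305:]=False
P=Q[k]
for y in range(260,390,10):
    s=(P[:,1]>=y)&(P[:,1]<y+10)
    if s.sum()>3: 
        t=P[s]; j=t[:,2]>np.percentile(t[:,2],70); print(y,s.sum(),t[j].mean(0))
E
```

```text
time: 19.48
tool_pos: [527.1, 323.8, 55.7]
tcp_rot: [-3.128, 1.57, 2.971]
contact_force: [-0.8, 1.0, -0.5]
grip_width: 5.3
t 19.48 pos [527.11 323.77  55.74] yawY 79.47 tilt [-0.  0. -1.] F [-0.82  0.96 -0.45] grip 5.3 q [ 0.43  0.64  1.42  0.    1.08 -0.96]
270 543 [515.77 276.86  61.25]
280 299 [506.07 283.99  61.03]
290 264 [508.57 294.42  60.9 ]
300 257 [511.02 304.38  60.34]
310 255 [513.77 314.47  59.93]
320 679 [519.06 326.27  82.29]
330 250 [519.   334.48  59.26]
340 249 [521.51 344.52  58.71]
350 249 [524.2  354.24  58.38]
360 351 [528.33 365.5   57.81]
370 197 [531.69 371.48  57.58]
```

View pics/wrist13.png

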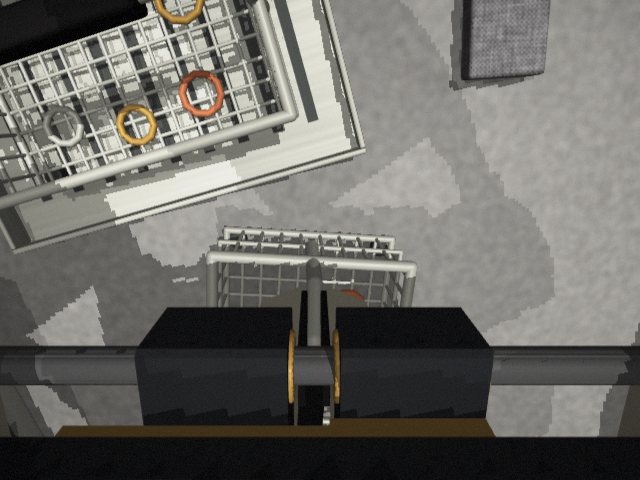

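```bash
python3 -m handwheel '[[[0,0,0,0.05],[0,0,0,0.05],[0,0,0,0]]]'; cat > rim.py <<'E'
from h import *
import sys
n=sys.argv[1]; o,R=st(); cap('wrist',n); im,d,m=load(n); Q=cloud(d,m)
T=o['tool_pos']; L=(Q-T)@R  # tool coords
k=(d>0)&(Q[...,2]>50)&(Q[...,2]<75)&(L[...,2]<5)&(L[...,2]>-60)&(abs(L[...,1])<70); k[305:]=False
P=L[k]; Z=Q[k]
out=[]
for y in range(-60,60,10):
    s=(P[:,1]>=y)&(P[:,1]<y+10)
    if s.sum()>3 and not -12<=y+5<=12:
        j=Z[s][:,2]>np.percentile(Z[s][:,2],75); out.append([*P[s][j].mean(0)[1:],Z[s][j][:,2].mean()])
out=np.array(out); print(out)
E
python3 rim.py wrist14
```

```text
time: 19.78
tool_pos: [527.2, 323.7, 55.5]
tcp_rot: [-2.557, 1.57, -2.838]
contact_force: [-0.6, 0.3, -0.6]
grip_width: 5.5
t 19.78 pos [527.17 323.71  55.46] yawY 73.86 tilt [-0. -0. -1.] F [-0.56  0.31 -0.6 ] grip 5.5 q [ 0.43  0.64  1.42  0.    1.08 -0.86]
[[-57.82 -59.17  62.24]
 [-45.95  -6.31  59.35]
 [-35.53 -10.21  59.32]
 [-24.78 -10.57  59.32]
 [-14.99 -10.59  59.26]
 [ 15.07 -10.64  59.14]
 [ 24.37 -10.67  59.19]
 [ 34.86 -10.74  59.04]
 [ 46.67  -6.38  59.06]
 [ 50.23  -4.24  58.4 ]]
```

```bash
python3 -m handwheel '[[[0,0,-0.3,0],[0,0,-0.5,0],[0,0,-0.5,0],[0,0,-0.3,0],[0,0,0,0],[0,0,0,0]]]'; python3 rim.py wrist15; python3 - <<'E'
from h import *
im,d,m=load('wrist15'); cv2.imwrite('pics/c15.png',im)
E
```

```text
time: 20.33
tool_pos: [511.4, 328.3, 56.4]
tcp_rot: [-2.721, 1.57, -3.002]
contact_force: [-1.6, -0.4, 0.3]
grip_width: 5.3
t 20.33 pos [511.4  328.29  56.35] yawY 73.9 tilt [-0. -0. -1.] F [-1.6  -0.36  0.28] grip 5.3 q [ 0.44  0.62  1.46  0.    1.06 -0.85]
[[-54.86 -45.1   62.29]
 [-45.49 -33.83  62.04]
 [-35.08 -50.    62.18]
 [-25.14 -55.16  62.21]
 [-17.4  -49.32  61.49]
 [ 14.51  -9.8   59.52]
 [ 24.88  -9.31  59.16]
 [ 34.88  -9.13  58.88]
 [ 45.51  -5.35  58.44]
 [ 50.18  -7.82  56.34]]
```

View pics/wrist15.png

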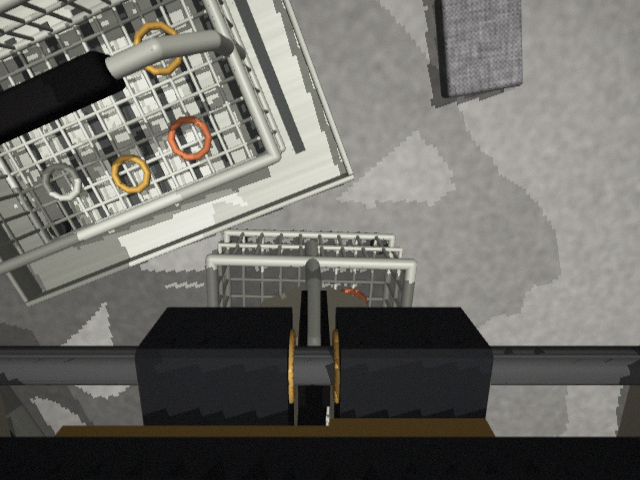

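```bash
python3 -m handwheel '[[[0,-0.3,0,-0.04],[0,-0.5,0,-0.06],[0,-0.5,0,-0.06],[0,-0.3,0,-0.04],[0,0,0,0]]]'; python3 rim.py wrist16
```

```text
time: 20.8
tool_pos: [509.0, 311.8, 56.3]
tcp_rot: [-0.596, 1.57, -0.677]
contact_force: [0.2, 0.7, -1.2]
grip_width: 5.4
t 20.8 pos [508.95 311.84  56.31] yawY 85.36 tilt [ 0. -0. -1.] F [ 0.23  0.75 -1.18] grip 5.4 q [ 0.42  0.6   1.49 -0.    1.05 -1.07]
[[-53.19 -29.3   62.5 ]
 [-47.1  -14.04  62.96]
 [-35.25 -39.97  62.38]
 [-25.01 -48.45  62.14]
 [-14.93 -54.41  62.1 ]
 [ 12.94 -30.59  59.85]
 [ 24.45  -7.9   58.36]
 [ 34.83  -6.9   57.54]
 [ 44.21  -3.96  56.89]]
```

View pics/wrist16.png

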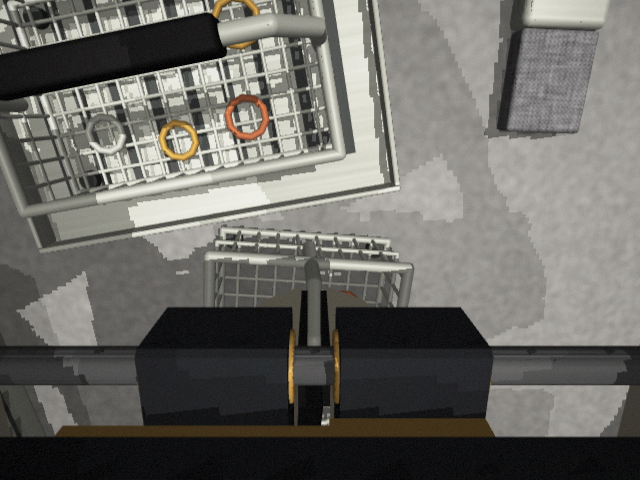

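```bash
python3 -m handwheel '[[[0,-0.4,0,0],[0,-0.6,0,-0.02],[0,-0.5,0,-0.03],[0,-0.3,0,0],[0,0,0,0]]]'; python3 rim.py wrist17
```

```text
time: 21.27
tool_pos: [507.5, 294.1, 56.3]
tcp_rot: [-0.949, 1.571, -0.982]
contact_force: [-0.5, -0.7, -1.8]
grip_width: 5.2
t 21.27 pos [507.53 294.08  56.26] yawY 88.07 tilt [ 0. -0. -1.] F [-0.51 -0.68 -1.77] grip 5.2 q [ 0.39  0.59  1.52 -0.    1.03 -1.14]
[[-55.22 -47.91  62.31]
 [-45.73 -34.92  61.96]
 [-34.91 -48.21  62.23]
 [-25.25 -51.23  62.1 ]
 [-15.04 -53.16  62.02]
 [ 14.82 -57.42  62.18]
 [ 24.75 -58.47  62.09]
 [ 32.46 -55.26  61.15]
 [ 45.87  -5.02  58.32]
 [ 50.06  -6.58  57.16]]
```

View pics/wrist17.png

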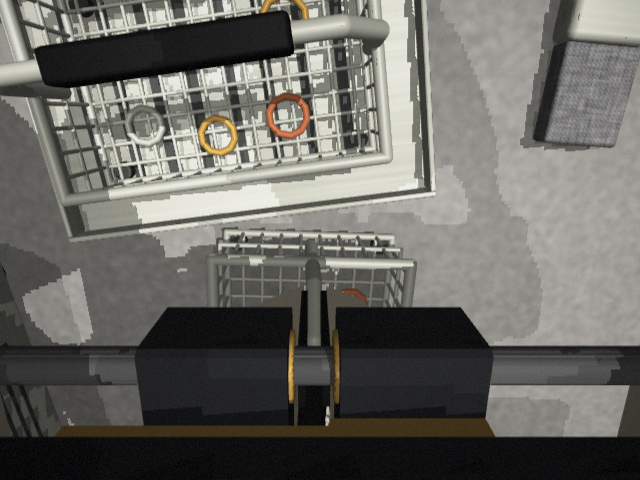

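```bash
python3 - <<'E'
from h import *
im,d,m=load('wrist17')
for u,v,z in ((72,238,21),(434,193,21),(222,229,8),(396,237,8),(210,256,59),(414,263,59)): print((u,v),wz(m,u,v,z))
E
```

```text
(72, 238) [492.19 160.    21.  ]
(434, 193) [473.51 361.52  21.  ]
(222, 229) [493.28 241.49   8.  ]
(396, 237) [501.67 343.92   8.  ]
(210, 256) [492.73 246.33  59.  ]
(414, 263) [499.53 343.01  59.  ]
```

```bash
python3 -m handwheel '[[[0,-0.3,-0.2,-0.02],[0,-0.4,-0.25,-0.04],[0,-0.3,-0.15,-0.02],[0,0,0,0.02],[0,0,0,0]]]'; python3 rim.py wrist18;  python3 - <<'E'
from h import *
im,d,m=load('wrist18'); cap('scene','scene18')
E
```

```text
time: 21.73
tool_pos: [501.0, 284.5, 56.3]
tcp_rot: [-2.978, 1.57, -2.952]
contact_force: [-1.9, -1.3, -0.1]
grip_width: 5.0
t 21.73 pos [501.02 284.52  56.32] yawY 91.47 tilt [-0. -0. -1.] F [-1.91 -1.35 -0.09] grip 5.0 q [ 0.38  0.57  1.55  0.    1.02 -1.21]
[[-55.01 -43.57  62.31]
 [-45.45 -32.14  61.96]
 [-35.18 -42.22  62.15]
 [-24.96 -43.85  62.1 ]
 [-14.76 -46.03  62.21]
 [ 15.04 -48.91  62.08]
 [ 24.65 -49.34  62.22]
 [ 35.01 -50.35  62.21]
 [ 44.48 -53.87  62.02]
 [ 50.19  -6.89  56.74]]
```

View pics/wrist18.png

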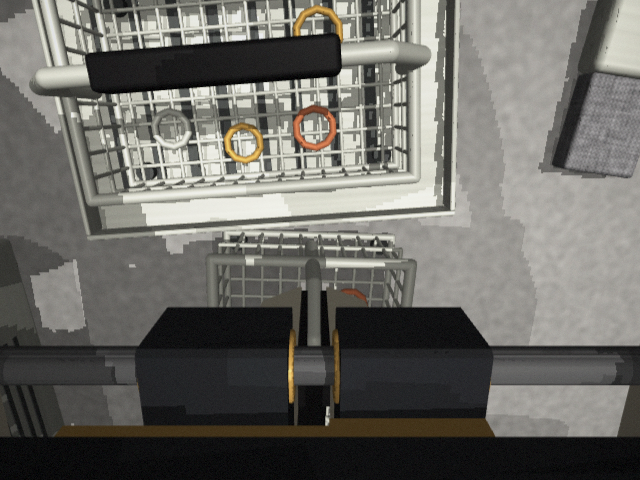

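```bash
python3 -m handwheel '[[[0,0,0,0],[0,0,0,0],[0,0,0,0],[0,0,0,0],[0,0,0,0.025]]]' 0.26; python3 -m handwheel '[[[0,0,0.5,0],[0,0,0.8,0],[0,0,0.8,0],[0,0,0.5,0],[0,0,0.3,0],[0,0,0,0]]]'; python3 rim.py wrist19
```

```text
time: 22.25
tool_pos: [501.7, 284.7, 56.4]
tcp_rot: [0.306, 1.57, 0.31]
contact_force: [-0.5, -0.5, 0.1]
grip_width: 23.6
time: 22.75
tool_pos: [531.3, 284.5, 56.0]
tcp_rot: [0.148, 1.57, 0.151]
contact_force: [-0.3, 1.0, 0.3]
grip_width: 23.8
t 22.75 pos [531.29 284.52  56.05] yawY 90.16 tilt [ 0.  0. -1.] F [-0.34  1.03  0.29] grip 23.8 q [ 0.36  0.61  1.48 -0.    1.06 -1.21]
[[-50.56 -12.1   56.15]
 [-47.93 -24.61  56.44]
 [-35.28 -41.77  56.4 ]
 [-24.33 -41.53  56.27]
 [-14.91 -41.28  56.3 ]
 [ 14.92 -40.56  56.46]
 [ 24.74 -40.31  56.4 ]
 [ 34.79 -39.92  56.42]
 [ 46.08 -19.84  56.42]]
```

View pics/wrist19.png

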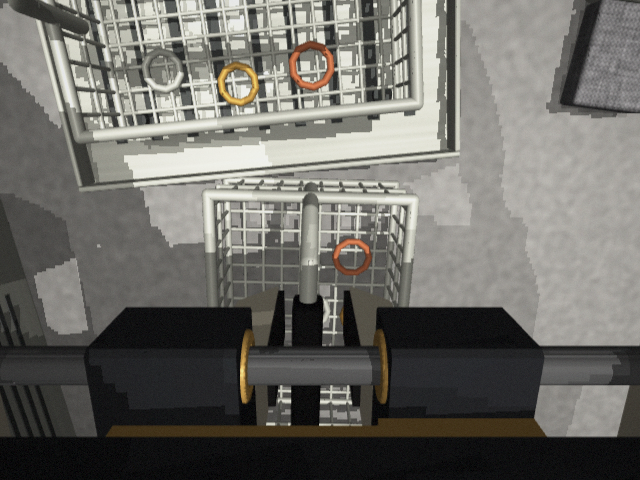

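```bash
python3 -m handwheel '[[[0.5,0,0,0],[0.6,0,0,0],[0,0,0,0]]]'; python3 -m handwheel '[[[0,0,0,0],[0,0,0,0],[0,0,0,0],[0,0,0,0],[0,0,0,0]]]' 0; python3 -m handwheel '[[[-0.2,0,0,0],[-0.2,0,0,0],[-0.2,0,0,0],[0,0,0,0],[0,0,0,0]]]'; python3 rim.py wrist20; python3 -c "
from h import *
cap('side','side20')"
```

```text
time: 23.05
tool_pos: [529.2, 284.3, 43.7]
tcp_rot: [-2.771, 1.568, -2.768]
contact_force: [-0.4, 0.0, -0.2]
grip_width: 23.9
time: 23.47
tool_pos: [530.2, 284.6, 45.1]
tcp_rot: [-2.947, 1.57, -2.943]
contact_force: [-0.6, -0.1, -1.2]
grip_width: 11.5
time: 23.88
tool_pos: [530.5, 284.7, 51.4]
tcp_rot: [0.265, 1.57, 0.268]
contact_force: [-1.0, 0.0, -2.9]
grip_width: 12.0
t 23.88 pos [530.5  284.74  51.45] yawY 90.19 tilt [ 0.  0. -1.] F [-0.99  0.01 -2.92] grip 12.0 q [ 0.37  0.62  1.48 -0.    1.04 -1.21]
[[-50.08  -3.74  62.35]
 [-46.55 -24.24  64.33]
 [-35.45 -40.46  64.31]
 [-25.46 -40.4   64.18]
 [-15.04 -40.24  63.98]
 [ 14.32 -40.01  63.67]
 [ 24.88 -39.76  63.45]
 [ 34.86 -39.64  63.37]
 [ 47.33 -24.38  63.15]
 [ 50.26 -26.01  62.41]]
```

```bash
python3 -m handwheel '[[[-0.3,0,0,0],[-0.3,0,0,0],[-0.3,0,0,0],[0,0,0,0],[0,0,0,0]]]'; python3 rim.py wrist21; python3 - <<'E'
from h import *
cap('side','side21')
im,d,m=load('side21'); Q=cloud(d,m)
k=(d>0)&(Q[...,0]>480)&(Q[...,0]<660)&(Q[...,1]>328)&(Q[...,1]<342)&(Q[...,2]>45)&(Q[...,2]<110)&(im.min(2)>130)
P=Q[k]
for x in range(490,660,15):
    s=(P[:,0]>=x)&(P[:,0]<x+15)
    if s.sum()>2: print(x,s.sum(),np.percentile(P[s][:,2],[50,90]))
E
```

```text
time: 24.4
tool_pos: [530.6, 284.8, 60.6]
tcp_rot: [0.331, 1.57, 0.334]
contact_force: [-0.1, 0.1, -2.7]
grip_width: 11.4
t 24.4 pos [530.58 284.76  60.62] yawY 90.18 tilt [ 0.  0. -1.] F [-0.12  0.1  -2.73] grip 11.4 q [ 0.37  0.6   1.47 -0.    1.06 -1.21]
[[-50.09  -5.29  71.67]
 [-46.57 -24.56  73.43]
 [-35.2  -40.58  73.31]
 [-24.83 -40.48  73.25]
 [-15.07 -40.34  73.17]
 [ 14.99 -39.87  72.8 ]
 [ 25.02 -39.95  72.63]
 [ 34.69 -39.61  72.44]
 [ 47.28 -23.25  72.24]
 [ 50.29 -24.06  71.59]]
490 45 [68.55 72.19]
505 38 [68.28 71.61]
520 15 [69.72 72.41]
535 22 [68.96 71.63]
550 13 [70.29 71.11]
565 21 [69.43 71.72]
580 25 [69.04 71.47]
595 40 [66.96 70.67]
610 31 [68.45 70.8 ]
625 34 [68.92 71.15]
```

```bash
python3 -m handwheel '[[[-0.5,0,0,0],[-0.8,0,-0.1,0],[-1.1,0,-0.2,0],[-1.3,0,-0.3,0],[-1.3,0,-0.3,0],[-1.3,0,-0.3,0],[-1.3,0,-0.3,0],[-1.3,0,-0.3,0]]]'; python3 -m handwheel '[[[-1.1,0,-0.6,0],[-0.6,0,-1,0],[-0.4,0,-1.3,0],[0,0,-1.5,0],[0,0,-1.5,0],[0,0,-1.2,0],[0,0,-0.8,0],[0,0,-0.4,0]]]'; python3 rim.py wrist22; python3 -c "
from h import *
cap('side','side22'); togo([450,50,225])"
```

```text
time: 25.17
tool_pos: [512.2, 284.8, 151.5]
tcp_rot: [0.37, 1.569, 0.374]
contact_force: [0.4, 0.2, -1.8]
grip_width: 11.5
time: 25.83
tool_pos: [427.8, 284.4, 170.6]
tcp_rot: [2.934, 1.571, 2.938]
contact_force: [1.4, 0.1, -1.2]
grip_width: 11.5
t 25.83 pos [427.81 284.39 170.65] yawY 90.22 tilt [-0.  0. -1.] F [ 1.44  0.07 -1.17] grip 11.5 q [ 0.44  0.34  1.59  0.    1.22 -1.14]
[[ 37.71 -46.46  62.53]
 [ 42.17  -3.39  62.45]]
t 25.93 pos [428.83 284.46 170.6 ] yawY 90.22 tilt [ 0.  0. -1.] F [ 0.39 -0.18 -3.11] grip 11.8 q [ 0.44  0.34  1.59 -0.    1.22 -1.14]
tool shift cm [ -5.44 -23.45   2.03]
```

View pics/side22.png

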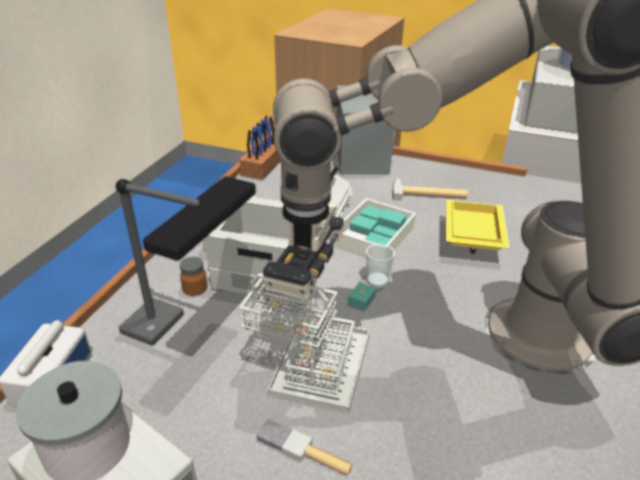

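```bash
cat > lev.py <<'E'
from h import *
import sys
n=sys.argv[1]; im,d,m=load(n); Q=cloud(d,m); o=bot.get_obs(); T=o['tool_pos']; R=RR(o['tcp_rot']); L=(Q-T)@R
k=(d>0)&(L[...,0]>-25)&(L[...,0]<15)&(L[...,1]>43)&(L[...,1]<60)&(abs(L[...,2]-34)<90)&(im.min(2)>110)
P=L[k]
for x in range(-50,130,20):
    s=(P[:,2]>=x)&(P[:,2]<x+20)
    if s.sum()>2: print(x,s.sum(),np.percentile(-P[s][:,0],[50,90,97]))
E
python3 lev.py side22
```

```text
-50 45 [ 8.   11.28 11.97]
-30 65 [ 7.36 10.85 12.12]
-10 48 [ 8.65 11.44 11.96]
10 61 [ 8.03 11.51 12.05]
30 57 [ 7.55 11.18 11.95]
50 59 [ 7.12 10.13 11.12]
70 60 [ 6.75 10.56 11.2 ]
90 48 [ 6.77  9.69 10.1 ]
```

```bash
python3 -m handwheel '[[[-0.5,-0.5,0,0],[-0.8,-1.2,0.2,0],[-0.9,-1.8,0.3,0],[-0.9,-2.3,0.3,0],[-0.9,-2.5,0.3,0],[-0.8,-2.5,0.3,0],[-0.5,-2.5,0.3,0],[-0.2,-2.5,0.2,0]]]'; python3 -m handwheel '[[[0,-2.4,0,0],[0,-2,0,0],[0,-1.5,0,0],[0,-1,0,0],[0,-0.5,0,0],[0,-0.2,0,0],[0,0,0,0]]]'; python3 -c "
from h import *
cap('wrist','wrist23'); cap('scene','scene23'); st()"
```

```text
time: 26.6
tool_pos: [450.0, 124.1, 226.9]
tcp_rot: [-0.087, 1.568, -0.084]
contact_force: [0.7, -0.4, -3.3]
grip_width: 11.7
time: 27.18
tool_pos: [449.3, 50.2, 225.4]
tcp_rot: [0.364, 1.57, 0.366]
contact_force: [-0.6, 0.5, -1.6]
grip_width: 11.8
t 27.28 pos [449.17  50.91 225.29] yawY 90.21 tilt [ 0.  0. -1.] F [ 0.27  0.35 -1.51] grip 11.6 q [-0.06  0.18  1.65  0.    1.31 -1.63]
```

View pics/wrist23.png

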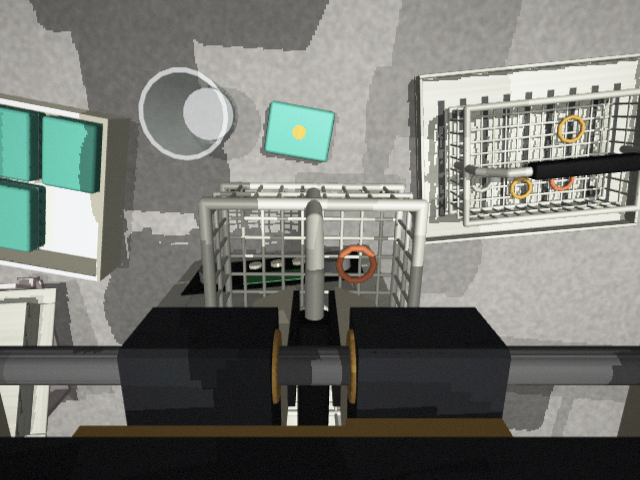

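View pics/scene23.png

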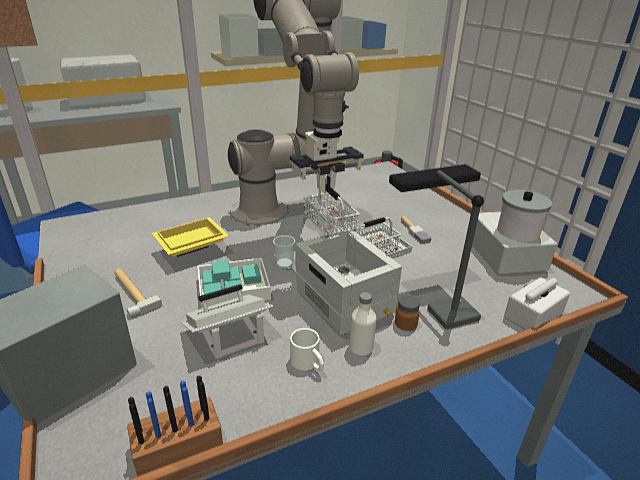

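```bash
python3 - <<'E'
from h import *
for n in ('wrist1','wrist4'):
    im=cv2.imread(f'pics/{n}.png'); cv2.imwrite(f'pics/{n}_t.png',cv2.resize(im[0:110,90:570],None,fx=1.65,fy=1.65))
    im,d,m=load(n); Q=cloud(d,m)
    k=(d>0)&(abs(Q[...,2]-160)<5); k[300:]=False; k&=im.min(2)>60
    P=Q[k][:,:2]
    a=np.radians(5.5)
    best=None
    for deg in np.arange(2,10,0.25):
        a=np.radians(deg); u=P@[np.cos(a),np.sin(a)]; v=P@[-np.sin(a),np.cos(a)]
        # sharpness: histogram of v in band
        h,e=np.histogram(v,bins=np.arange(-150,150,1.)); sc=(np.diff(h)**2).sum()
        if best is None or sc>best[0]: best=(sc,deg)
    print(n,best)
    a=np.radians(best[1]); u=P@[np.cos(a),np.sin(a)]; v=P@[-np.sin(a),np.cos(a)]
    h,e=np.histogram(v,bins=np.arange(-130,110,3.)); print([(int(x),int(c)) for x,c in zip(e,h) if c>0])
    h,e=np.histogram(u,bins=np.arange(450,800,3.)); print([(int(x),int(c)) for x,c in zip(e,h) if c>0])
E
```

```text
wrist1 (np.int64(806138), np.float64(6.25))
[(-130, 249), (-127, 1532), (-124, 1613), (-121, 1602), (-118, 1601), (-115, 1619), (-112, 1612), (-109, 1598), (-106, 1871), (-103, 317), (-100, 333), (-97, 331), (-94, 338), (-91, 323), (-88, 338), (-85, 332), (-82, 332), (-79, 323), (-76, 328), (-73, 328), (-70, 326), (-67, 330), (-64, 329), (-61, 334), (-58, 331), (-55, 331), (-52, 330), (-49, 332), (-46, 416), (-43, 411), (-40, 359), (-37, 329), (-34, 325), (-31, 334), (-28, 331), (-25, 325), (-22, 328), (-19, 330), (-16, 323), (-13, 323), (-10, 326), (-7, 329), (-4, 324), (-1, 316), (2, 330), (5, 328), (8, 327), (11, 323), (14, 330), (17, 322), (20, 318), (23, 309), (26, 1582), (29, 1526), (32, 1510), (35, 1543), (38, 1497), (41, 1519), (44, 1513), (47, 1491), (50, 604)]
[(504, 1207), (507, 2412), (510, 2421), (513, 2349), (516, 2345), (519, 2302), (522, 2290), (525, 2259), (528, 1959), (531, 616), (534, 597), (537, 601), (540, 590), (543, 588), (546, 581), (549, 575), (552, 576), (555, 569), (558, 614), (561, 644), (564, 590), (567, 546), (570, 535), (573, 538), (576, 528), (579, 513
[... 941 characters left out ...]
(20, 493), (23, 505), (26, 496), (29, 688), (32, 2483), (35, 1975), (38, 1991), (41, 1982), (44, 1970), (47, 1983), (50, 1943), (53, 1810), (56, 188)]
[(504, 1054), (507, 3388), (510, 3715), (513, 3671), (516, 3585), (519, 3564), (522, 3501), (525, 3440), (528, 3269), (531, 933), (534, 916), (537, 901), (540, 894), (543, 870), (546, 869), (549, 871), (552, 857), (555, 841), (558, 836), (561, 838), (564, 808), (567, 820), (570, 791), (573, 774), (576, 784), (579, 765), (582, 768), (585, 743), (588, 731), (591, 742), (594, 729), (597, 716), (600, 711), (603, 683), (606, 682), (609, 656), (612, 661), (615, 631), (618, 639), (621, 620), (624, 623), (627, 602), (630, 355), (633, 300), (636, 196)]
```

View pics/wrist1_t.png

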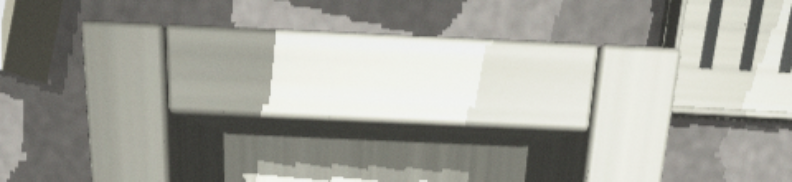

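```bash
python3 -m handwheel '[[[0,0,0,-0.03],[0,0,0,-0.055],[0,0,0,-0.03],[0,0,0,0]]]'; python3 -c "
from h import *
togo([586.8,25.1,222],96.7)"
```

```text
time: 27.62
tool_pos: [449.1, 51.2, 225.2]
tcp_rot: [1.829, 1.571, 1.95]
contact_force: [-0.0, -0.4, -2.8]
grip_width: 11.5
t 27.62 pos [449.09  51.2  225.21] yawY 96.91 tilt [-0.  0. -1.] F [-0.04 -0.44 -2.77] grip 11.5 q [-0.06  0.18  1.65  0.    1.31 -1.75]
tool shift cm [ 0.32 -4.25 13.36]
turn rad 0.0037303759895133013
```

```bash
python3 -m handwheel '[[[0,-0.2,0.5,0],[0,-0.4,1,0],[0,-0.5,1.6,0],[0,-0.6,1.9,0],[0,-0.6,2,0],[0,-0.6,2,0],[0,-0.5,1.7,0],[0,-0.4,1.3,0]]]'; python3 -m handwheel '[[[0,-0.3,0.9,0],[0,-0.15,0.4,0],[0,0,0.06,0],[0,0,0,0]]]'; python3 -c "
from h import *
togo([586.8,25.1,222],96.7)
cap('wrist','wrist24'); cap('side','side24')"; python3 lev.py side24
```

```text
time: 28.28
tool_pos: [575.0, 26.3, 224.6]
tcp_rot: [-0.392, 1.57, -0.275]
contact_force: [-0.2, -0.1, -2.7]
grip_width: 11.9
time: 28.62
tool_pos: [586.9, 24.0, 224.8]
tcp_rot: [2.936, 1.57, 3.054]
contact_force: [0.6, -0.2, -2.4]
grip_width: 11.5
t 28.62 pos [586.85  23.96 224.78] yawY 96.75 tilt [-0.  0. -1.] F [ 0.62 -0.23 -2.42] grip 11.5 q [-0.09  0.44  1.28 -0.    1.42 -1.78]
tool shift cm [0.28 0.11 0.01]
turn rad 0.0009508835423940754
-50 28 [ 8.53 10.59 11.49]
-30 41 [ 7.18 10.29 12.54]
-10 33 [ 7.81 10.65 10.93]
10 43 [ 6.35 10.68 11.66]
30 41 [ 6.46  9.53 10.63]
50 28 [2.07 9.23 9.7 ]
70 8 [-12.68  -9.88  -8.4 ]
```

View pics/wrist24.png

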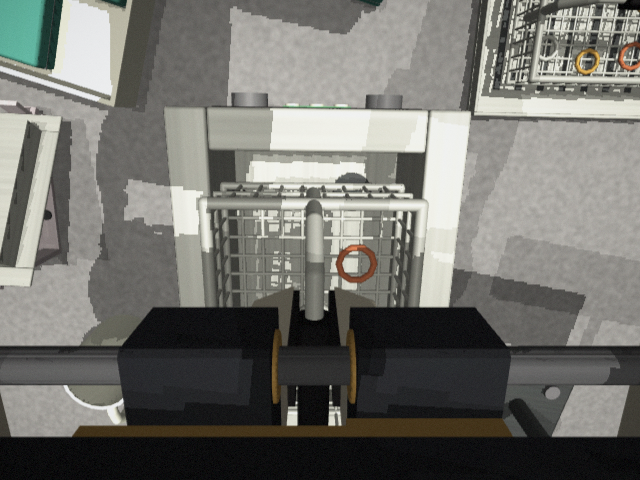

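View pics/side24.png

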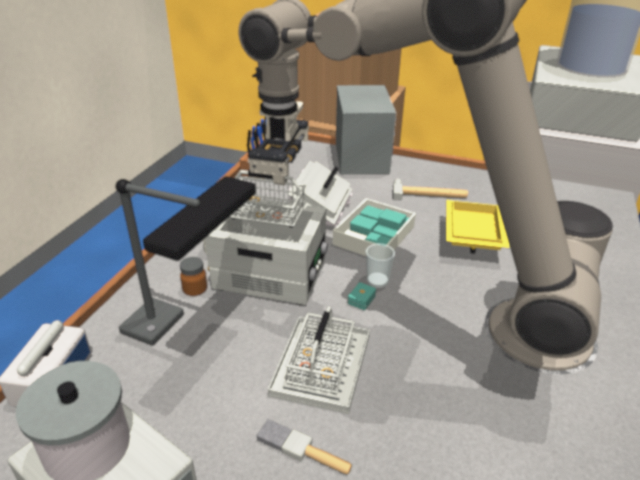

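```bash
python3 - <<'E'
from h import *
im,d,m=load('wrist24'); o=bot.get_obs(); T=o['tool_pos']; R=RR(o['tcp_rot'])
for u,v,z in ((208,150,160),(428,153,160),(165,108,160),(470,112,160),(221,186,186),(404,186,186),(202,204,235),(426,204,235)):
    P=wz(m,u,v,z); print((u,v),P,(P-T)@R)
E
```

```text
(208, 150) [537.93 -44.14 160.  ] [ 65.25 -62.1  -56.21]
(428, 153) [524.27  86.33 160.  ] [ 65.26  69.08 -54.38]
(165, 108) [516.93 -70.   160.  ] [ 65.26 -85.3  -80.12]
(470, 112) [498.33 106.03 160.  ] [ 65.27  91.69 -77.82]
(221, 186) [553.6  -30.16 186.  ] [ 39.25 -50.06 -39.01]
(404, 186) [541.8   69.61 186.  ] [ 39.26  50.4  -38.96]
(202, 204) [553.09 -28.38 235.  ] [ -9.75 -48.23 -39.32]
(426, 204) [541.55  69.25 235.  ] [ -9.74  50.08 -39.26]
```

```bash
python3 -m handwheel '[[[0.5,0.2,0,0],[1,0.1,0,0],[1.4,0,0,0],[1.6,0,0,0],[1.6,0,0,0],[1.4,0,0,0],[1,0,0,0],[0.6,0,0,0]]]'; python3 -m handwheel '[[[0.4,0,0,0],[0.3,0,0,0],[0.2,0,0,0],[0,0,0,0],[0,0,0,0]]]'
```

```text
time: 29.38
tool_pos: [585.3, 27.2, 132.3]
tcp_rot: [2.935, 1.568, 3.053]
contact_force: [-0.7, 0.3, -2.1]
grip_width: 11.6
time: 29.8
tool_pos: [586.7, 26.9, 125.7]
tcp_rot: [-0.21, 1.57, -0.092]
contact_force: [-0.5, 0.2, -2.0]
grip_width: 11.8
```

```bash
python3 -m handwheel '[[[0.3,0,0,0],[0.3,0,0,0],[0.1,0,0,0],[0,0,0,0],[0,0,0,0]]]'; python3 -m handwheel '[[[0.1,0,0,0],[0.1,0,0,0],[0.05,0,0,0],[0,0,0,0]]]'; python3 -m handwheel '[[[0.1,0,0,0],[0.05,0,0,0],[0,0,0,0]]]'
```

```text
time: 30.22
tool_pos: [586.4, 26.9, 118.1]
tcp_rot: [3.089, 1.571, -3.076]
contact_force: [0.5, 0.1, -3.3]
grip_width: 11.9
time: 30.55
tool_pos: [586.4, 27.0, 115.6]
tcp_rot: [2.893, 1.571, 3.012]
contact_force: [-0.2, -0.2, -3.3]
grip_width: 11.9
time: 30.8
tool_pos: [586.6, 26.7, 114.7]
tcp_rot: [-0.614, 1.57, -0.496]
contact_force: [-0.9, -1.1, 1.4]
grip_width: 11.6
```

```bash
python3 -m handwheel '[[[0.05,0,0,0],[0.05,0,0,0],[0,0,0,0]]]'; python3 -m handwheel '[[[0,0,0,0],[0,0,0,0],[0,0,0,0],[0,0,0,0],[0,0,0,0]]]' 0.35; python3 -c "
from h import *
st(); cap('wrist','wrist25')"
```

```text
time: 31.05
tool_pos: [586.7, 26.3, 114.4]
tcp_rot: [-0.806, 1.569, -0.688]
contact_force: [-4.9, -4.0, 7.3]
grip_width: 11.8
time: 31.47
tool_pos: [586.5, 27.1, 113.0]
tcp_rot: [1.59, 1.571, 1.708]
contact_force: [0.3, -0.0, 0.4]
grip_width: 31.6
t 31.47 pos [586.5   27.11 113.04] yawY 96.78 tilt [-0.  0. -1.] F [ 0.31 -0.04  0.42] grip 31.6 q [-0.08  0.52  1.46  0.    1.16 -1.77]
```

View pics/wrist25.png

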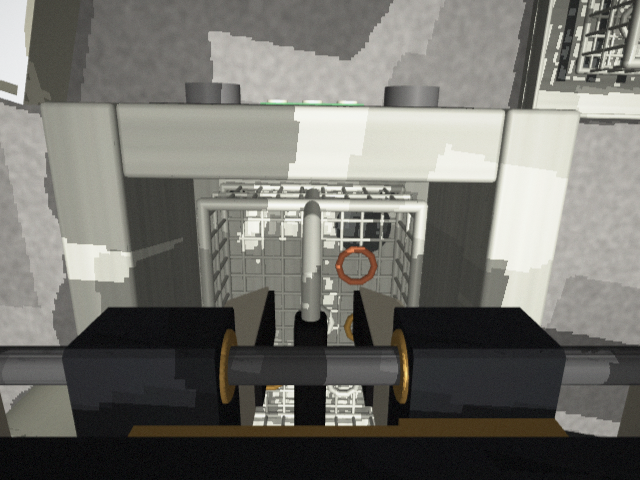

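```bash
python3 -m handwheel '[[[-0.8,0,0,0],[-1.5,0,0,0],[-2.2,0,0,0],[-2.5,0,0,0],[-2.2,0,0,0],[-1.5,0,0,0],[-0.5,0,0,0.06],[0,0,0,0.12]]]' 0.35; python3 -m handwheel '[[[0,-2,0,0.12],[0,-3,0,0.12],[0,-3.5,0.4,0.12],[0,-3.5,0.9,0.12],[0,-3.4,1.2,0.12],[0,-3.2,1.7,0.12],[0,-3,2,0.12],[0,-2.8,2.2,0.12]]]'; python3 -c "
from h import *
togo([590,-350,225],0)"
```

```text
time: 32.18
tool_pos: [587.4, 26.9, 228.1]
tcp_rot: [-0.017, 1.566, -0.081]
contact_force: [0.4, -0.4, -1.1]
grip_width: 32.5
time: 32.85
tool_pos: [538.0, -235.5, 226.0]
tcp_rot: [0.589, 1.57, -0.439]
contact_force: [0.4, -0.9, 0.0]
grip_width: 32.2
t 32.85 pos [ 537.95 -235.49  225.99] yawY 31.12 tilt [ 0. -0. -1.] F [ 0.43 -0.91  0.03] grip 32.2 q [-0.54  0.43  1.28  0.    1.42 -1.09]
tool shift cm [ 0.11 -1.46 12.49]
turn rad 0.543124651101091
```

```bash
python3 -m handwheel '[[[0,0,2.5,0],[0,-0.4,2.8,0],[0,-0.5,2.8,0],[0,-0.5,2.6,0.06],[0,0,1.2,0.12],[0,0,0.5,0.12],[0,0,0,0.12],[0,0,0,0.12]]]'; python3 -c "
from h import *
togo([590,-350,225],0)
cap('wrist','wrist26'); print(bot.spot_point('wrist','lid_grip'),bot.spot_point('wrist','lid'),bot.find_in('wrist','lid_rest')); cap('scene','scene26'); cap('side','side26')"
```

```text
time: 33.52
tool_pos: [589.6, -348.2, 225.3]
tcp_rot: [-3.056, 1.571, 1.658]
contact_force: [-0.7, 0.2, -0.4]
grip_width: 32.4
t 33.52 pos [ 589.63 -348.18  225.31] yawY 0.14 tilt [-0.  0. -1.] F [-0.71  0.25 -0.39] grip 32.4 q [-0.65  0.64  0.94  0.    1.56 -0.65]
tool shift cm [0.03 0.04 0.18]
turn rad 0.002361995539828692
[{'point': [80.9, 330.0], 'conf': 0.71}, {'point': [307.8, 158.6], 'conf': 0.69}] [{'point': [339.0, 150.8], 'conf': 0.97}, {'point': [78.9, 329.9], 'conf': 0.32}] [{'bbox': [242.2, 47.2, 201.6, 173.4], 'conf': 0.6}, {'bbox': [251.5, 1.6, 184.3, 272.2], 'conf': 0.35}]
```

View pics/wrist26.png

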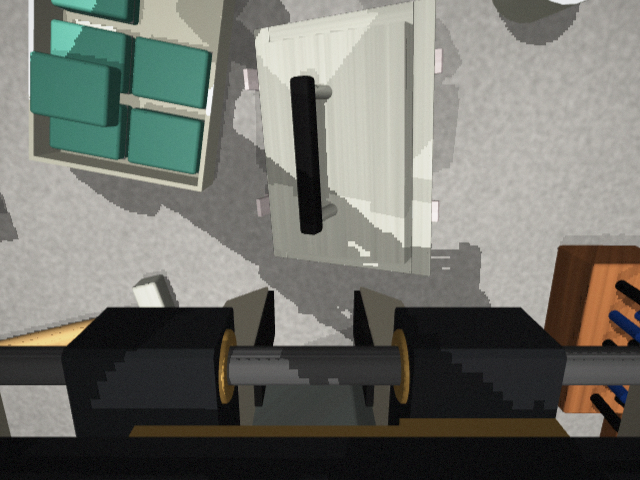

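View pics/side26.png

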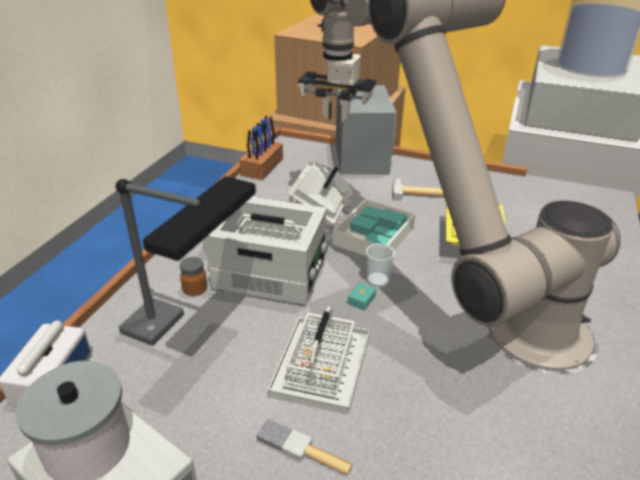

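```bash
python3 - <<'E'
from h import *
im,d,m=load('wrist26'); Q=cloud(d,m)
k=(d>0)&(im.max(2)<75); k[:70]=False;k[245:]=False;k[:,:285]=False;k[:,325:]=False; k&=(Q[...,2]>95)
b=Q[k]; c=b[:,:2]-b[:,:2].mean(0); vt=np.linalg.svd(c,full_matrices=False)[2]
print(len(b),b.min(0),b.max(0),b.mean(0),np.degrees(np.arctan2(vt[0,1],vt[0,0])), np.percentile(b[:,2],[1,50,99]))
r=cv2.minAreaRect(b[:,:2].astype(np.float32)); print(r)
# split ends heights
for lo,hi in ((70,100),(140,170),(205,240)):
    q=Q[lo:hi][k[lo:hi]]; print(lo,q.mean(0),np.percentile(q[:,2],[5,95]))
# dome plane
k=(d>0)&(im.min(2)>120); k[:60]=False;k[230:]=False;k[:,:345]=False;k[:,400:]=False
P=Q[k]; c=P-P.mean(0); n=np.linalg.svd(c[::20],full_matrices=False)[2][2]; n*=np.sign(n[2]); print('dome normal',n,'tilt',np.degrees(np.arccos(n[2])),'az',np.degrees(np.arctan2(n[1],n[0])),P.mean(0))
E
python3 - <<'E'
import cv2
im=cv2.imread('pics/wrist26.png'); cv2.imwrite('pics/wrist26_c.png',cv2.resize(im[0:290,220:470],None,fx=2,fy=2,interpolation=cv2.INTER_CUBIC))
E
```

```text
3639 [ 572.81 -356.09   96.27] [ 595.33 -246.66  122.52] [ 583.89 -298.07  117.53] -86.60261831437006 [110.56 118.01 121.29]
((585.391845703125, -301.40374755859375), (19.322404861450195, 109.54116821289062), 3.353247880935669)
70 [ 581.44 -254.41  117.26] [112.46 120.6 ]
140 [ 583.85 -297.97  117.62] [113.1  120.72]
205 [ 586.54 -343.93  117.54] [113.35 120.58]
dome normal [-0.48 -0.03  0.88] tilt 28.67597075326626 az -176.36472506770957 [ 631.62 -293.66   98.32]
```

View pics/wrist26_c.png

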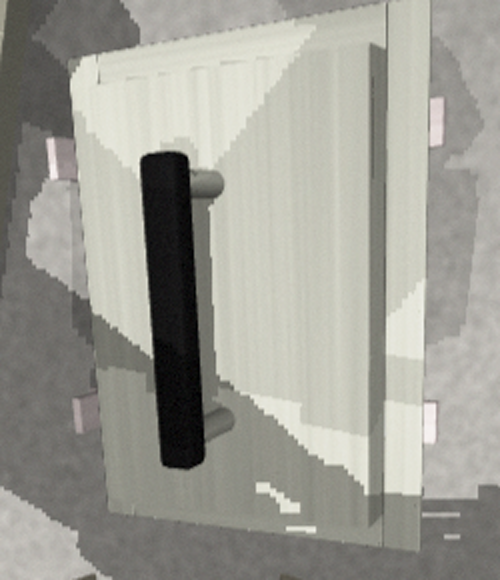

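```bash
python3 -m handwheel '[[[0,0,-0.8,-0.03],[0,0,-1.4,-0.027],[0,0,-1.4,0],[0,0,-0.8,0],[0,0,0,0]]]'; python3 -c "
from h import *
togo([585.4,-301.4,64],3.5)"
```

```text
time: 34.23
tool_pos: [587.8, -301.5, 225.9]
tcp_rot: [2.067, 1.57, 0.566]
contact_force: [0.8, 0.8, 0.0]
grip_width: 32.5
t 34.23 pos [ 587.81 -301.53  225.86] yawY 3.99 tilt [ 0.  0. -1.] F [0.78 0.76 0.02] grip 32.5 q [-0.59  0.58  1.04  0.    1.52 -0.66]
tool shift cm [16.19 -0.25 -0.03]
turn rad 0.008489469278028404
```

```bash
python3 -m handwheel '[[[1,-0.25,0,0],[2,0,0,0.008],[2.5,0,0,0],[2.5,0,0,0],[2,0,0,0],[1.2,0,0,0],[0,0,0,0],[0,0,0,0]]]' 0.37; python3 -c "
from h import *
togo([585.4,-301.4,64],3.5)
cap('wrist','wrist27')"
```

```text
time: 34.9
tool_pos: [585.0, -304.1, 113.0]
tcp_rot: [-2.079, 1.57, 2.692]
contact_force: [0.2, -0.1, 0.1]
grip_width: 33.6
t 34.9 pos [ 584.95 -304.09  112.99] yawY 3.35 tilt [-0.  0. -1.] F [ 0.21 -0.12  0.09] grip 33.6 q [-0.6   0.65  1.22 -0.    1.27 -0.65]
tool shift cm [ 4.9   0.06 -0.26]
turn rad -0.002652897519141165
```

View pics/wrist27.png

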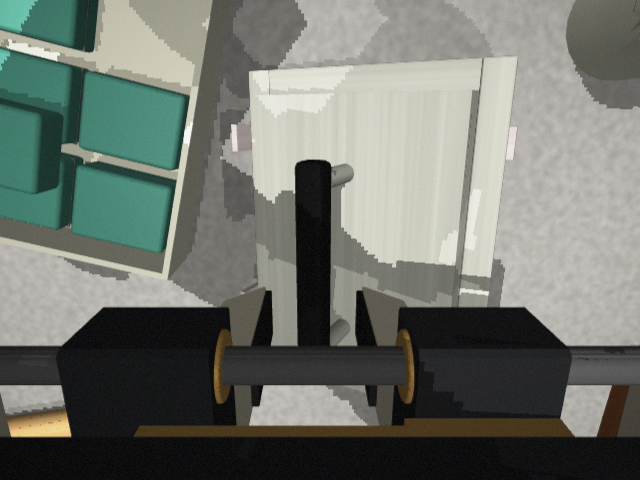

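```bash
python3 -m handwheel '[[[1,0.05,-0.25,0],[1.3,0,0,0],[1.3,0,0,0],[0.9,0,0,0],[0.4,0,0,0],[0,0,0,0]]]'; python3 -m handwheel '[[[0,0,0,0],[0,0,0,0],[0,0,0,0],[0,0,0,0],[0,0,0,0]]]' 0; python3 -c "
from h import *
togo([585.4,-301.4,64],3.5)
cap('wrist','wrist28'); cap('side','side28')"
```

```text
time: 35.45
tool_pos: [585.2, -301.0, 63.5]
tcp_rot: [-2.277, 1.57, 2.494]
contact_force: [0.1, -0.1, 0.6]
grip_width: 34.1
time: 35.87
tool_pos: [584.7, -301.6, 65.1]
tcp_rot: [-1.123, 1.57, -2.636]
contact_force: [-4.9, -0.3, 3.5]
grip_width: 16.7
t 35.87 pos [ 584.7  -301.65   65.07] yawY 3.32 tilt [-0. -0. -1.] F [-4.93 -0.29  3.5 ] grip 16.7 q [-0.59  0.69  1.28 -0.    1.16 -0.65]
tool shift cm [ 0.11  0.07 -0.02]
turn rad -0.0031600132823870085
```

View pics/wrist28.png

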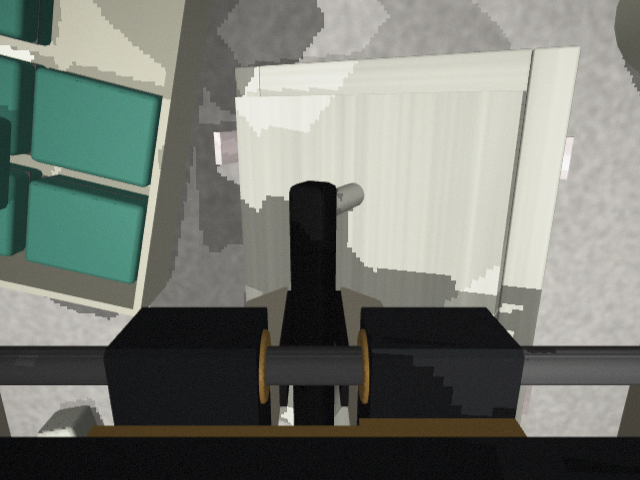

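```bash
python3 -m handwheel '[[[-0.4,-0.22,0,0],[-0.5,-0.28,0,0],[-0.6,-0.33,0,0],[-0.6,-0.33,0,0],[0,0,0,0]]]'; python3 -c "
from h import *
st()
cap('wrist','wrist29'); cap('side','side29'); cap('scene','scene29')
a=cv2.imread('pics/side29.png')[60:240,260:420]; b=cv2.imread('pics/scene29.png')[180:360,150:310]
cv2.imwrite('pics/c29.png',np.hstack([cv2.resize(a,(400,450),interpolation=cv2.INTER_CUBIC),cv2.resize(b,(400,450),interpolation=cv2.INTER_CUBIC)]))"
```

```text
time: 36.38
tool_pos: [573.8, -302.5, 87.0]
tcp_rot: [0.824, 1.569, -0.689]
contact_force: [1.9, -0.2, -2.3]
grip_width: 16.4
t 36.38 pos [ 573.85 -302.49   86.99] yawY 3.31 tilt [ 0. -0. -1.] F [ 1.86 -0.24 -2.28] grip 16.4 q [-0.6   0.65  1.3  -0.    1.19 -0.66]
```

View pics/c29.png

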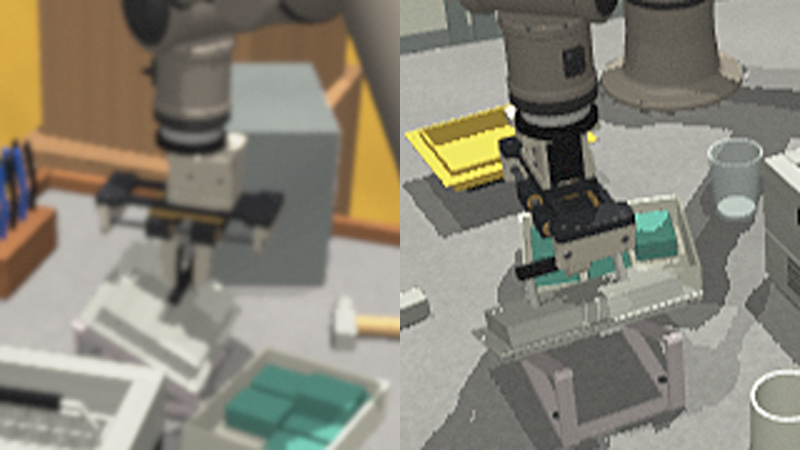

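```bash
python3 -m handwheel '[[[-0.7,-0.35,0,0],[-0.9,-0.3,0,0],[-1,0,0,0],[-1.2,0,0,0],[-1.2,0,0,0],[-0.8,0,0,0],[0,0,0,0]]]'; cat > lidlev.py <<'E'
from h import *
import sys
n=sys.argv[1]; o,R=st(); cap('wrist',n); im,d,m=load(n); Q=cloud(d,m); L=(Q-o['tool_pos'])@R
k=(d>0)&(im.min(2)>90)&(im.max(2)-im.min(2)<50)&(L[...,0]>-40)&(L[...,0]<90)&(abs(L[...,1])<110)&(L[...,2]<-5)&(L[...,2]>-115)
k[300:]=False
P=L[k]; 
for y in range(-90,90,15):
    s=(P[:,1]>=y)&(P[:,1]<y+15)
    if s.sum()>20: print(y,s.sum(),'depth below tcp',np.percentile(P[s][:,0],[5,25,50,75]),'zmin',P[s][:,2].min())
E
python3 lidlev.py wrist30
```

```text
time: 37.12
tool_pos: [568.6, -303.2, 146.3]
tcp_rot: [0.922, 1.566, -0.591]
contact_force: [0.3, -0.2, -2.4]
grip_width: 17.0
t 37.12 pos [ 568.56 -303.16  146.33] yawY 3.32 tilt [ 0. -0. -1.] F [ 0.25 -0.25 -2.39] grip 17.0 q [-0.61  0.59  1.24  0.    1.31 -0.67]
-45 3169 depth below tcp [ 7.84  9.08 10.36 12.09] zmin -100.64365086269414
-30 6125 depth below tcp [0.38 2.23 4.54 6.91] zmin -100.6030891661099
-15 4593 depth below tcp [-7.38 -4.81 -1.97  0.14] zmin -100.65325493646942
0 5652 depth below tcp [-27.66 -14.21 -11.98  -8.45] zmin -100.7229248623628
15 8694 depth below tcp [-23.18 -21.27 -19.09 -16.65] zmin -100.79295329997166
30 9983 depth below tcp [-30.89 -28.96 -26.69 -24.3 ] zmin -100.80035651416281
45 11296 depth below tcp [-38.65 -36.7  -34.46 -32.08] zmin -100.7068607962323
60 3642 depth below tcp [-39.85 -39.16 -25.35 -21.38] zmin -100.87133815207537
75 10601 depth below tcp [-33.09 -31.49 -29.81 -28.16] zmin -100.86917171627897
```

View pics/wrist30.png

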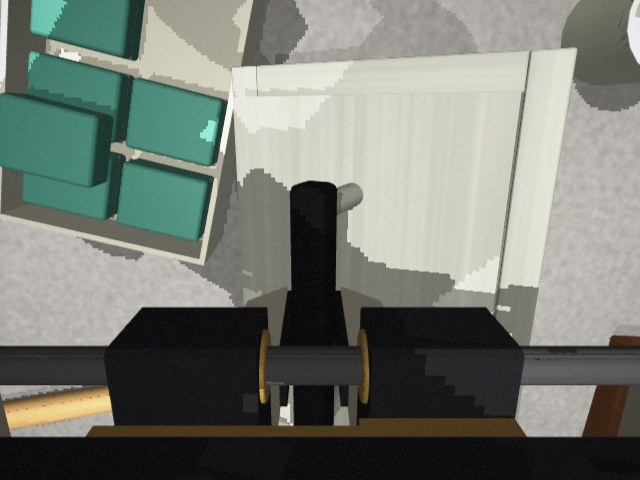

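```bash
python3 -m handwheel '[[[-0.8,0,0,0],[-1.4,0,0,0],[-1.8,0,0,0],[-1.8,0,-0.4,0],[-1.4,0,-0.9,0],[-0.9,0,-1.3,0],[-0.5,0,-1.6,0],[0,0,-1.6,0]]]'; python3 -m handwheel '[[[0,0,-1.6,0],[0,0,-1.3,0],[0,0,-0.9,0],[0,0,-0.4,-0.03],[0,0,0,-0.06],[0,0,0,-0.09],[0,0,0,-0.1],[0,0,0,-0.1]]]'; python3 -m handwheel '[[[0,0,0,-0.1],[0,0,0,-0.1],[0,0,0,-0.1],[0,0,0,-0.1],[0,0,0,-0.1],[0,0,0,-0.1],[0,0,0,-0.1],[0,0,0,-0.1]]]';  python3 -m handwheel '[[[0,0,0,-0.1],[0,0,0,-0.1],[0,0,0,-0.1],[0,0,0,-0.09],[0,0,0,-0.05],[0,0,0,0]]]'; python3 -c "
from h import *
togo([624.7,-6.1,235],96.2)
cap('side','side31')"; python3 lidlev.py wrist31
```

```text
time: 37.83
tool_pos: [564.0, -243.0, 229.8]
tcp_rot: [1.283, 1.57, -0.23]
contact_force: [1.0, 0.5, -2.5]
grip_width: 16.6
time: 38.5
tool_pos: [561.5, -202.6, 228.8]
tcp_rot: [-1.765, 1.57, -2.891]
contact_force: [0.8, -0.4, -2.1]
grip_width: 16.5
time: 39.17
tool_pos: [561.5, -202.8, 228.8]
tcp_rot: [-2.415, 1.57, -2.742]
contact_force: [0.8, -1.1, -2.7]
grip_width: 16.9
time: 39.67
tool_pos: [561.5, -202.7, 228.9]
tcp_rot: [-2.759, 1.57, -2.649]
contact_force: [-0.2, -0.7, -3.5]
grip_width: 16.8
t 39.67 pos [ 561.54 -202.74  228.86] yawY 96.3 tilt [-0. -0. -1.] F [-0.16 -0.68 -3.5 ] grip 16.8 q [-0.47  0.45  1.25 -0.    1.44 -2.16]
tool shift cm [-0.62 18.85  8.44]
turn rad 0.0017745184617234267
t 39.72 pos [ 561.51 -202.72  228.87] yawY 96.12 tilt [-0. -0. -1.] F [-0.43  0.35 -3.3 ] grip 16.0 q [-0.47  0.45  1.25 -0.    1.44 -2.15]
-45 2549 depth below tcp [ 8.45  9.54 10.63 12.07] zmin -100.34847273360762
-30 6052 depth below tcp [1.07 2.94 5.16 7.61] zmin -100.4646213767876
-15 4872 depth below tcp [-6.66 -3.98 -1.32  0.65] zmin -100.4121442881055
0 5215 depth below tcp [-15.88 -13.43 -10.89  -7.46] zmin -100.42347678165054
15 8553 depth below tcp [-22.65 -20.7  -18.43 -15.92] zmin -100.39992765926348
30 9802 depth below tcp [-30.18 -28.26 -25.98 -23.61] zmin -100.33710728545084
45 11200 depth below tcp [-38.02 -36.05 -33.79 -31.4 ] zmin -100.39250673552475
60 4381 depth below tcp [-39.85 -39.17 -37.9  -21.52] zmin -100.4134688683548
75 9567 depth below tcp [-32.62 -31.05 -29.55 -27.98] zmin -100.43032383529753
```

View pics/side31.png

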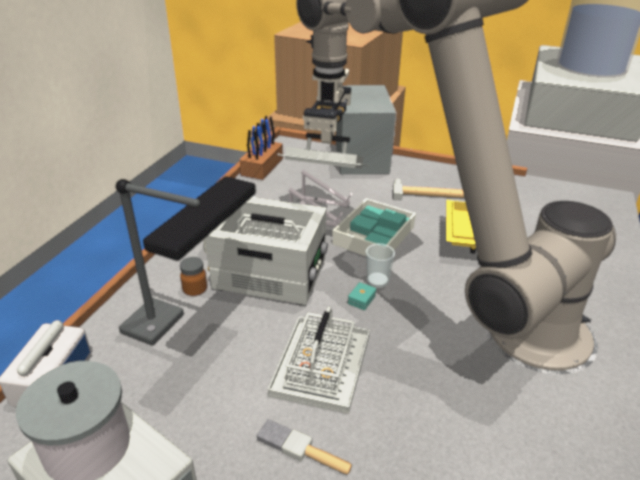

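View pics/wrist31.png

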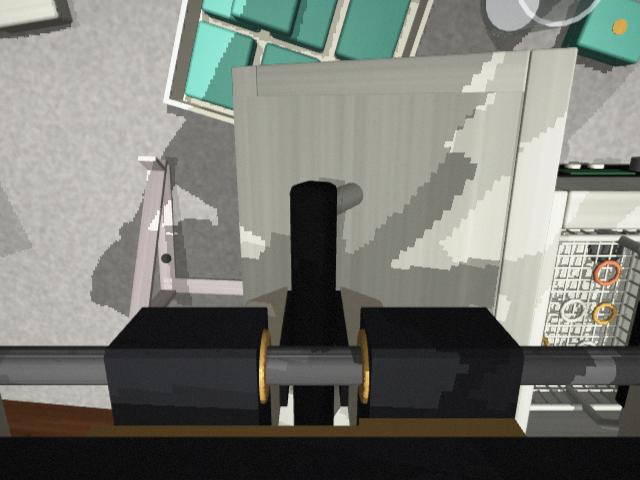

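```bash
python3 -m handwheel '[[[0,0.5,0.2,0],[0,1,0.4,0],[0,1.5,0.7,0],[0,2,0.9,0],[0,2.2,1,0],[0,2.2,1,0],[0,2.2,1,0],[0,2,0.9,0]]]'; python3 -m handwheel '[[[0,1.8,0.8,0],[0,1.4,0.6,0],[0,1,0.5,0],[0,0.6,0.3,0],[0,0.4,0.14,0],[0,0,0,0],[0,0,0,0]]]'; python3 - <<'E'
from h import *
togo([624.7,-6.1,205],96.2)
cap('wrist','wrist32'); cap('side','side32'); cap('scene','scene32')
E
```

```text
time: 40.43
tool_pos: [608.0, -58.2, 229.3]
tcp_rot: [1.029, 1.57, 1.137]
contact_force: [0.3, 0.7, -3.3]
grip_width: 16.5
time: 41.02
tool_pos: [625.3, -7.2, 229.2]
tcp_rot: [-2.005, 1.57, -1.899]
contact_force: [0.1, -0.4, -2.3]
grip_width: 16.3
t 41.02 pos [625.27  -7.17 229.19] yawY 96.11 tilt [-0. -0. -1.] F [ 0.07 -0.38 -2.26] grip 16.3 q [-0.13  0.51  1.15 -0.    1.48 -1.81]
tool shift cm [ 2.42  0.11 -0.04]
turn rad -0.0015900114194163065
```

View pics/wrist32.png

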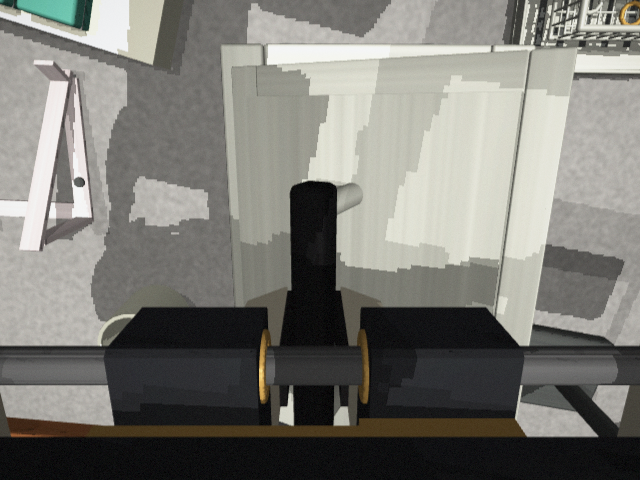

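View pics/scene32.png

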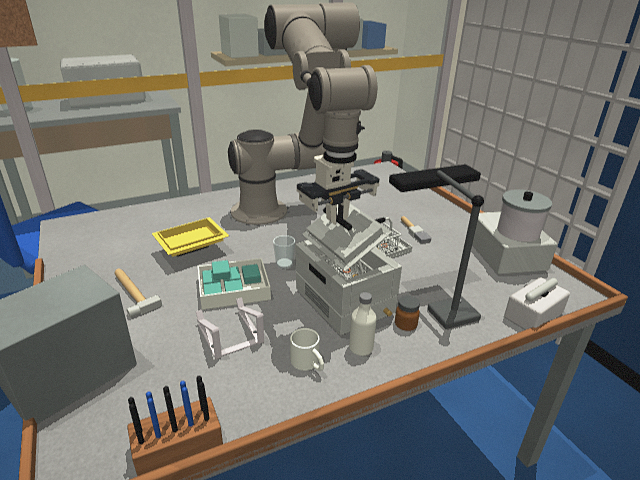

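```bash
python3 -m handwheel '[[[0.5,0.05,0,0],[0.8,0.05,0,0],[0.7,0,0,0],[0.4,0,0,0],[0,0,0,0],[0,0,0,0]]]'; python3 -m handwheel '[[[0.2,0,0,0],[0.2,0,0,0],[0.1,0,0,0],[0,0,0,0]]]'; python3 -c "
from h import *
st()"
```

```text
time: 41.67
tool_pos: [625.1, -5.6, 204.7]
tcp_rot: [2.947, 1.57, 3.054]
contact_force: [0.3, -0.8, -2.6]
grip_width: 16.6
time: 42.0
tool_pos: [625.2, -5.5, 200.0]
tcp_rot: [2.928, 1.571, 3.035]
contact_force: [-0.5, -0.0, -2.6]
grip_width: 16.7
t 42.0 pos [625.16  -5.53 200.02] yawY 96.14 tilt [-0.  0. -1.] F [-0.5  -0.01 -2.6 ] grip 16.7 q [-0.13  0.52  1.21 -0.    1.41 -1.81]
```

```bash
python3 -m handwheel '[[[0.1,0,0,0],[0.1,0,0,0],[0.1,0,0,0],[0,0,0,0]]]'; python3 -m handwheel '[[[0.1,0,0,0],[0.1,0,0,0],[0,0,0,0]]]'; python3 -c "
from h import *
cap('wrist','wrist33'); cap('scene','scene33')
b=cv2.imread('pics/scene33.png')[190:320,280:420]
cv2.imwrite('pics/c33.png',cv2.resize(b,None,fx=4.5,fy=4.5,interpolation=cv2.INTER_CUBIC))"
```

```text
time: 42.33
tool_pos: [625.4, -5.1, 198.1]
tcp_rot: [0.302, 1.57, 0.41]
contact_force: [-2.2, 1.7, 3.1]
grip_width: 16.5
time: 42.58
tool_pos: [625.5, -4.2, 197.4]
tcp_rot: [0.462, 1.568, 0.57]
contact_force: [-4.4, 5.7, 9.0]
grip_width: 16.3
```

View pics/c33.png

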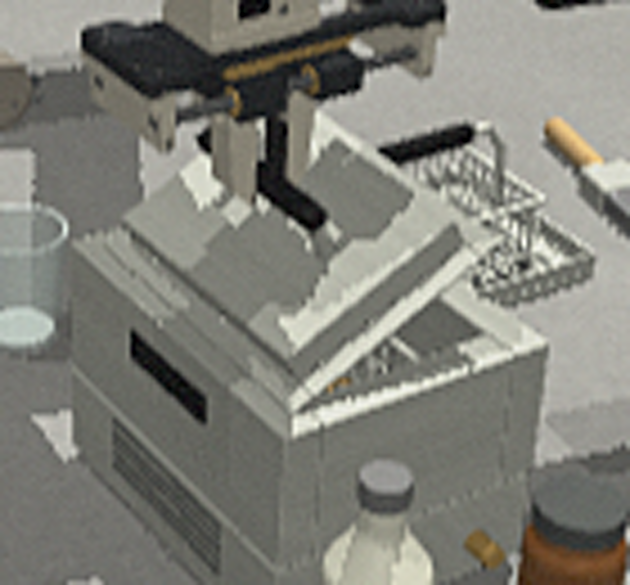

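```bash
python3 -m handwheel '[[[0.05,0.2,0,0],[0.1,0.25,0,0],[0.1,0.2,0,0],[0,0,0,0]]]'; python3 lidlev.py wrist34
```

```text
time: 43.02
tool_pos: [624.7, 1.9, 193.5]
tcp_rot: [0.459, 1.569, 0.567]
contact_force: [-1.7, 4.0, 7.0]
grip_width: 16.1
t 43.02 pos [624.71   1.89 193.55] yawY 96.18 tilt [ 0.  0. -1.] F [-1.7   3.99  7.  ] grip 16.1 q [-0.12  0.53  1.22  0.    1.39 -1.8 ]
-75 571 depth below tcp [32.62 33.29 33.78 34.28] zmin -114.97255069149975
-60 5610 depth below tcp [30.11 32.61 33.17 33.66] zmin -114.99239823117854
-45 5618 depth below tcp [ 2.85  4.4   6.13 25.93] zmin -114.99240004249197
-30 7348 depth below tcp [-3.12 -1.43  0.68 16.84] zmin -114.97688509415093
-15 5970 depth below tcp [-9.09 -6.55 -4.54 13.31] zmin -114.990839151275
0 6200 depth below tcp [-16.96 -14.31 -11.82   6.94] zmin -114.98601871458507
15 9271 depth below tcp [-21.64 -19.95 -17.99 -15.64] zmin -114.99837506321468
30 10170 depth below tcp [-27.74 -26.03 -24.1  -21.86] zmin -114.98931156513363
45 11180 depth below tcp [-33.86 -32.2  -30.26 -28.13] zmin -114.99928590964268
60 8610 depth below tcp [-37.96 -36.63 -35.24 -18.97] zmin -114.99831416351577
75 9846 depth below tcp [-25.76 -24.35 -22.99 -21.49] zmin -114.98278965120258
```

```bash
python3 -m handwheel '[[[0.2,0.3,0,0],[0.22,0.33,0,0],[0.26,0.33,0,0],[0.26,0.3,0,0],[0,0,0,0]]]'; python3 lidlev.py wrist35
```

```text
time: 43.48
tool_pos: [623.1, 14.0, 182.3]
tcp_rot: [2.856, 1.57, 2.964]
contact_force: [-0.1, 2.4, 0.2]
grip_width: 14.8
t 43.48 pos [623.08  14.04 182.3 ] yawY 96.18 tilt [-0.  0. -1.] F [-0.08  2.42  0.16] grip 14.8 q [-0.1   0.53  1.24  0.    1.37 -1.78]
-75 5794 depth below tcp [20.57 21.69 22.19 22.67] zmin -114.9823767683738
-60 5228 depth below tcp [-3.8  -2.72 17.58 19.23] zmin -114.99682865776403
-45 7827 depth below tcp [-6.81 -5.69 -4.58 12.94] zmin -114.99531680404303
-30 8151 depth below tcp [-10.05  -8.9   -7.82   9.32] zmin -114.98124957158966
-15 6572 depth below tcp [-13.06 -11.64 -10.5    7.69] zmin -114.99970963221524
0 6476 depth below tcp [-16.73 -15.56 -14.27   4.57] zmin -114.99615573554475
15 9233 depth below tcp [-19.67 -18.52 -17.45 -15.69] zmin -114.9925510376863
30 9622 depth below tcp [-22.84 -21.7  -20.64 -19.  ] zmin -114.99931168781825
45 10099 depth below tcp [-26.07 -24.95 -23.88 -22.23] zmin -114.99619303529101
60 6491 depth below tcp [-27.73 -26.8  -25.78  -8.08] zmin -114.96735133676206
75 6672 depth below tcp [-12.14 -11.29 -10.61  -9.75] zmin -114.94359397877729
```

```bash
python3 -m handwheel '[[[0.25,0.32,0,0],[0.28,0.33,0,0],[0.28,0.33,0,0],[0.25,0.3,0,0],[0,0,0,0]]]'; python3 lidlev.py wrist36
```

```text
time: 43.95
tool_pos: [621.4, 26.5, 171.6]
tcp_rot: [3.1, 1.569, -3.075]
contact_force: [-0.4, 0.2, -1.9]
grip_width: 13.8
t 43.95 pos [621.35  26.52 171.62] yawY 96.16 tilt [-0. -0. -1.] F [-0.44  0.19 -1.92] grip 13.8 q [-0.08  0.54  1.26 -0.    1.34 -1.76]
-90 5491 depth below tcp [10.53 11.16 11.62 12.07] zmin -114.98577657392755
-75 5521 depth below tcp [ 7.47  8.25  8.93 11.17] zmin -114.98077906102199
-60 7825 depth below tcp [-12.06 -11.34 -10.74   7.65] zmin -114.98086331708988
-45 8702 depth below tcp [-12.51 -11.82 -11.25   6.85] zmin -114.98880794043475
-30 8762 depth below tcp [-12.97 -12.27 -11.69   6.33] zmin -114.9849847438395
-15 7003 depth below tcp [-13.33 -12.62 -11.97   6.66] zmin -114.9951486036344
0 6676 depth below tcp [-13.89 -13.13 -12.45   6.32] zmin -114.98220499260698
15 8897 depth below tcp [-14.35 -13.64 -13.07   4.75] zmin -114.95503512274934
30 8972 depth below tcp [-14.82 -14.12 -13.53   4.21] zmin -114.99249411743966
45 8971 depth below tcp [-15.27 -14.56 -14.     3.82] zmin -114.98726178493771
60 5624 depth below tcp [-14.72   3.49   4.24   5.07] zmin -114.99686806687569
75 6327 depth below tcp [ 3.86 10.72 11.38 11.89] zmin -114.72784747173635
```

View pics/wrist36.png

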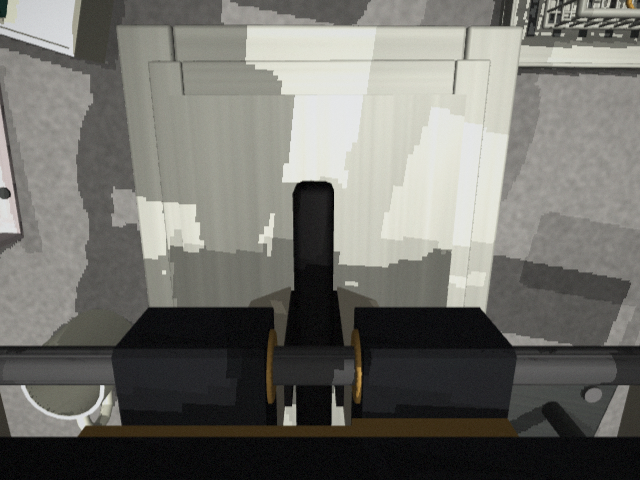

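```bash
python3 -m handwheel '[[[0.1,0.1,0,0],[0.1,0.05,0,0],[0.05,0,0,0],[0,0,0,0]]]'; python3 lidlev.py wrist37
```

```text
time: 44.33
tool_pos: [621.8, 27.8, 170.6]
tcp_rot: [0.211, 1.57, 0.318]
contact_force: [-0.8, 0.9, 0.2]
grip_width: 13.5
t 44.33 pos [621.77  27.83 170.6 ] yawY 96.15 tilt [ 0.  0. -1.] F [-0.79  0.88  0.18] grip 13.5 q [-0.08  0.54  1.27  0.    1.34 -1.76]
-90 6164 depth below tcp [ 9.36 10.02 10.46 10.91] zmin -114.99468405304738
-75 5440 depth below tcp [6.36 7.09 7.69 9.62] zmin -114.99744668738201
-60 8132 depth below tcp [-12.89 -12.2  -11.62   6.6 ] zmin -114.99174359133424
-45 8781 depth below tcp [-13.18 -12.47 -11.91   6.  ] zmin -114.99674875999615
-30 8844 depth below tcp [-13.41 -12.74 -12.18   5.71] zmin -114.98931800181336
-15 7038 depth below tcp [-13.62 -12.93 -12.28   6.21] zmin -114.97061957732262
0 6709 depth below tcp [-13.98 -13.25 -12.56   6.12] zmin -114.96569364481377
15 8943 depth below tcp [-14.25 -13.54 -12.97   4.87] zmin -114.99624008409216
30 8959 depth below tcp [-14.5  -13.83 -13.25   4.52] zmin -114.99366550796755
45 8972 depth below tcp [-14.78 -14.1  -13.53   4.32] zmin -114.9904480650981
60 5616 depth below tcp [-14.     4.3    4.97   5.82] zmin -114.99575992597548
75 6702 depth below tcp [ 5.04  9.7  10.26 10.74] zmin -114.99798281922365
```

```bash
python3 -m handwheel '[[[0.1,0.03,0,0],[0.1,0.03,0,0],[0,0,0,0]]]'; python3 lidlev.py wrist38 | head -3; python3 -m handwheel '[[[0.05,0,0,0],[0,0,0,0]]]'
```

```text
time: 44.63
tool_pos: [621.8, 28.7, 169.1]
tcp_rot: [0.237, 1.569, 0.344]
contact_force: [-1.5, 2.7, 4.6]
grip_width: 13.5
t 44.63 pos [621.83  28.7  169.09] yawY 96.16 tilt [ 0.  0. -1.] F [-1.53  2.71  4.56] grip 13.5 q [-0.08  0.54  1.27  0.    1.33 -1.76]
-90 6686 depth below tcp [7.76 8.4  8.87 9.32] zmin -114.9578505864639
-75 5355 depth below tcp [4.88 5.56 6.1  7.12] zmin -114.99038795560979
time: 44.85
tool_pos: [621.9, 28.7, 169.1]
tcp_rot: [0.154, 1.569, 0.261]
contact_force: [-4.0, 3.6, 8.2]
grip_width: 13.7
```

Seated contact. Release and check.

```bash
python3 -m handwheel '[[[0,0,0,0],[0,0,0,0],[0,0,0,0],[0,0,0,0],[0,0,0,0]]]' 0.35; python3 lidlev.py wrist39; python3 -c "
from h import *
cap('scene','scene39'); cap('side','side39')
im,d,m=load('scene39'); cv2.imwrite('pics/c39.png',cv2.resize(im[190:330,270:430],None,fx=4.5,fy=4,interpolation=cv2.INTER_CUBIC))"
```

```text
time: 45.27
tool_pos: [621.6, 28.0, 167.4]
tcp_rot: [-2.761, 1.57, -2.654]
contact_force: [-0.5, 0.8, 0.1]
grip_width: 31.8
t 45.27 pos [621.63  28.01 167.41] yawY 96.13 tilt [-0. -0. -1.] F [-0.52  0.76  0.11] grip 31.8 q [-0.08  0.54  1.27 -0.    1.33 -1.76]
-90 6476 depth below tcp [6.22 6.87 7.32 7.78] zmin -114.98717449123721
-75 5621 depth below tcp [3.3  3.99 4.6  6.29] zmin -114.98038856380919
-60 8350 depth below tcp [-15.65 -14.98 -14.4    3.97] zmin -114.99004905416061
-45 9079 depth below tcp [-15.7  -15.   -14.45   3.66] zmin -114.97983150925438
-30 9088 depth below tcp [-15.72 -15.02 -14.45   3.61] zmin -114.98802771373768
-15 7458 depth below tcp [-15.67 -14.95 -14.34   4.27] zmin -114.9672495365572
0 6621 depth below tcp [-15.68 -14.95 -14.25   4.54] zmin -114.94086394714297
15 9087 depth below tcp [-15.75 -15.04 -14.49   3.49] zmin -114.98844882198185
30 9070 depth below tcp [-15.72 -15.04 -14.47   3.47] zmin -114.99448570496594
45 9064 depth below tcp [-15.75 -15.05 -14.48   3.53] zmin -114.97532582214406
60 5643 depth below tcp [-14.86   3.63   4.32   5.28] zmin -114.9738727901764
75 7337 depth below tcp [4.71 6.59 7.11 7.6 ] zmin -114.99480110326711
```

View pics/c39.png

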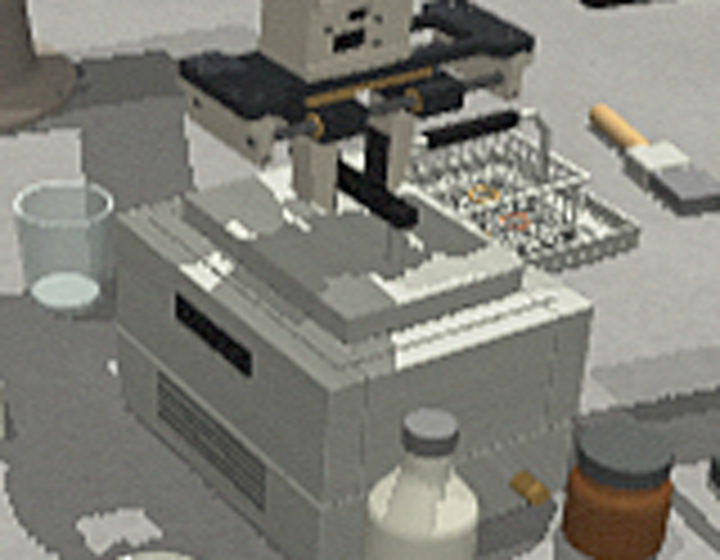

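View pics/wrist39.png

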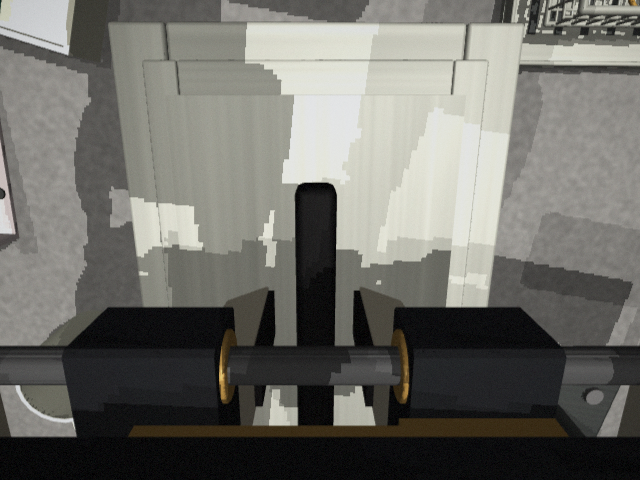

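```bash
python3 -m handwheel '[[[-0.5,0,0,0],[-1,0,0,0],[-1.5,0,0,0],[-2,0,0,0],[-2,0,0,0],[-1.5,0,0,0],[-0.5,0,0,0],[0,0,0,0]]]'; python3 - <<'E'
from h import *
st(); 
for c in ('scene','side','wrist'): cap(c,c+'40')
im,d,m=load('wrist40'); Q=cloud(d,m)
k=(d>0)&(abs(Q[...,0]-600)<110)&(abs(Q[...,1]-28)<100)&(Q[...,2]>150)&(Q[...,2]<200); k[300:]=False
h,e=np.histogram(Q[...,2][k],bins=np.arange(150,200,1.5)); print([(round(float(x),1),int(c)) for x,c in zip(e,h) if c>150])
E
```

```text
time: 46.08
tool_pos: [622.4, 28.2, 260.0]
tcp_rot: [-0.193, 1.567, -0.086]
contact_force: [-0.6, -0.4, 0.4]
grip_width: 32.3
t 46.08 pos [622.4   28.2  259.97] yawY 96.14 tilt [ 0. -0. -1.] F [-0.55 -0.37  0.38] grip 32.3 q [-0.08  0.49  1.1  -0.    1.54 -1.76]
[(157.5, 1144), (159.0, 10199), (160.5, 5590), (162.0, 7424), (163.5, 3590), (180.0, 5532), (181.5, 23812), (183.0, 3493)]
```

View pics/side40.png

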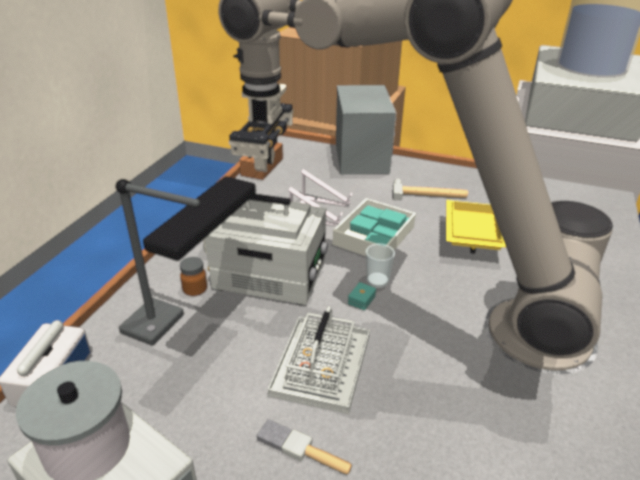

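View pics/scene40.png

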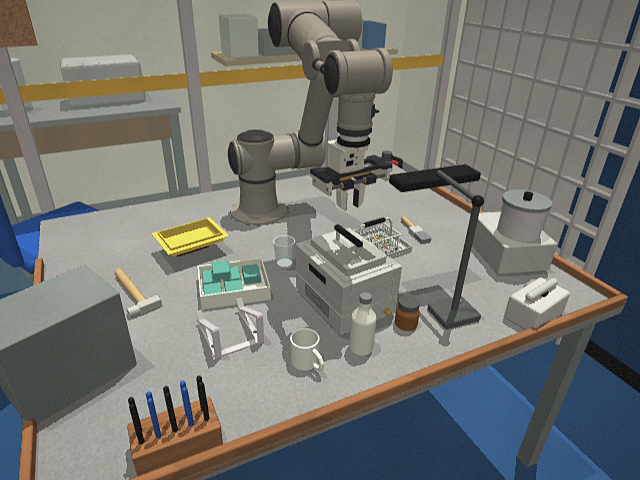

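```bash
python3 -c "
from h import *
print(bot.close_job()); print(bot.get_obs()['time'])"
```

```text
the job is handed in; nothing more can be done
None
the job is handed in; nothing more can be done
```

The batch is changed and the job was handed in after about 46 s of the 72 s allowed. The finished basket stands in the drip tray, the waiting basket is in the tank, and the steel lid closes it.

**Last checks**
- **Lid:** the dome measures level, and the flange top sits 3 mm above the deck all round, which is fully home.
- **Finished basket:** it stands flat and centred in the tray.
- **Surroundings:** the final scene and side pictures show everything else in its place and the gripper clear of everything.

**Where it did not go smoothly**
- **First grasp missed:** the real finger tips are about 36 mm short of the reported TCP. All three cameras agreed, and I corrected for it from then on.
- **Waiting basket was dragged first:** the lamp blocked the grip, because the tool stays vertical. I pulled the basket out along the bench by the near end of its handle wire.
    - During that drag it turned and tilted, with one side up about 12 mm, and the wrist force rose to 48 N. The limit that could apply here is 40 N for the arm or gripper body pressing on something. I think this force came from the finger pads wedging the handle, but I did not establish where the contact was.
    - I eased it back to level before lifting.
    - The lift itself was about 34 mm off the handle's centre, and the basket stayed within about 1 degree of level when measured.
- **Lid came off its rest still tilted:** it stayed at about 27 degrees in the grip. I levelled it by setting its low edge on the deck and lowering it into place.

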